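# Put the washed caramel-cutter parts away in their drawer

## Robot

A 6-joint arm with a two-finger parallel gripper is mounted at the origin on the work surface. World frame = base frame: x ahead of the robot, y to its left, z up, the work surface at z = 0. Lengths are in mm, angles in degrees, forces in N, time in s.
With the tool pointing down it reaches from about 325 to 850 mm from the base axis. Payload 15.5 kg.
Tool frame: the origin (TCP) lies on the centre line of the jaws, within the pads' length; the fingertips stand 17 mm ahead of it and the grasp point (between the pads) lies 2 mm behind it; z points along the fingers, y is the line along which they close (so a half turn about z gives the same grasp; the last joint's range is limited). The gripper opens to 91 mm and grips with 3 to 60 N. Pads are 32 mm wide; open, the fingers measure 118 mm over their backs; the gripper's body (76 mm by 178 mm) begins 60 mm behind the grasp point.
Start: joints at [61.622, 28.281, 77.091, -0, 74.628, -5.472], TCP at [243.267, 575.715, 230.915] pointing down, gripper open.
Joint ranges: [-166.48, 166.48], [-47.26, 123.95], [12.59, 153.08], [-70.14, 250.14], [6.76, 159.57], [-176.63, 176.63]. Speed limits (degrees/s): [108.29, 108.29, 147.25, 172.46, 172.46, 172.46].

## Interface

Orientations are given as [roll, pitch, yaw] about the fixed x, y, z axes, in that order (R = Rz(yaw) Ry(pitch) Rx(roll)).
In Python, from rig import monitor, vision, order, nets gives the robot as it stands.
- The arm moves only by the shell command python3 -m inch 'ROWS' [FORCE]. ROWS is JSON, a list of rows, each an object of numbers: "jaw": the finger opening in cm, from 0 to 9.12; "dx", "dy", "dz": the shift along the tool's x, y, z in cm; "twist": the turn about the tool's z in degrees. A call has 1 to 20 rows; each row is the pose to reach, as a shift and turn from the pose commanded when the call began, along the tool's axes at that moment; what a row does not reach only later rows make up. A row lasts 1/12 s, in which the tool goes at most 41.7 mm and 7.16 degrees, less where a joint would pass 70% of its speed; a pose out of reach is approached as far as the arm can. A call with a gripper value outside its range is refused whole. The fingers move at their own pace and stop on an object; FORCE is the grip in N (left out, the last holds). Time passes only in rows, so rows that repeat a pose let the fingers close. It gives the time, the measured TCP pose, the force, the opening and the grip force at its end, in the units of the state.
- monitor.sense(): the state, without advancing time (a new reading comes with each control period).
- vision.read_camera(name): name is "side" or "top" or "wrist"; returns (picture, depth): 384x512x3 uint8, red, green, blue; 384x512 float32, mm along the optical axis (not along the pixel's ray), 0 where there is no reading.
- vision.camera_model(name): a dict with "mtx" (3x3 intrinsics, pixels), "position" and "attitude" of the camera in the world. Camera axes: x right, y down, z forward; pixel columns grow to the right and rows downward; lengths in mm; the calibration is good to about 2 mm. A picture is of the moment at which its call begins: read the wrist's pose just before it. camera_model takes no time and is no camera call; for the wrist camera it gives the pose at the moment of the call.
- order.sign_off(): hands the job in; it is judged then, once.
Trained networks look in the newest picture that a camera, given by its name, has taken for a name from the list of things; names that differ only in an ending like _2 or _b are one class to them, and where a whole thing is asked for, a point or a joint stands for the part that bears it (a point fixed in the world has none). Each returns a list of dicts, best first, with "p" (0 to 1); they miss things now and then, are a little off and sometimes report something else, mostly with a low value. They report only what shows in the picture. A call takes as long as a camera call.
- nets.trace(camera, thing): "pixels" (384x512 bool, what is visible of it) and "point" ([column, row] in pixels, amid what is visible of it).
- nets.tip_of(camera, thing): "point" ([column, row] in pixels: a listed point, or the origin of a listed thing).
The state is a dict: "time": time; "joints": joint angles; "qvel": joint speeds; "effort": joint torques, N m; "position": TCP position; "eef_rot": TCP orientation; "force": force on the tool from outside, world axes, zero at the start; "wrist_torque": the same for the moment, N m; "gripper_width": finger opening in mm; "finger_force": force on a finger pad.
Only numpy, scipy, OpenCV 4.12 (cv2) and the standard library are available. Lean on these libraries where they do the work, as an engineer would, in place of code of your own. Each camera call takes 0.05 s, during which the arm holds its last target. There are 200 camera calls.

## Task

Put the washed caramel-cutter parts away: pull the drawer of the bench unit all the way open, slide every spacer sleeve on the bench fully down over the upright shaft whose thickness suits its bore (sleeves of one size stack on one shaft), and press every T-shaped scraper fully home into a matching cutout of the drawer insert. When all are in, push the drawer fully shut, leaving the mould, jar and bowl undisturbed.

Things in the scene. Friction and masses are not known exactly. Their poses are not given: they have to be found in the camera images.
- unit: Low white metal drawer unit fixed on the bench, 250 mm deep, 260 mm wide, 118 mm high. Origin: middle of the lower front edge, at bench height; x points into the unit (the drawer slides out along -x), y across it, z up.
- drawer (a joint): How far the drawer is out of the unit, m: 0 shut, 0.20 fully open; moves with 2 to 5 N and stays where it is left. Its front is 12 mm thick, 244 mm wide and reaches 106 mm above the bench, its outer face 12 mm before the unit's front edge when shut; the grey insert's flat top face is 34 mm above the bench.
- drawer_handle (a point): Middle of the drawer's bar handle: round bar 10 mm thick, 100 mm long along the unit's y, its axis 85 mm above the bench and 40 mm off the drawer's front face. Axes as the drawer unit's.
- wide_shaft_foot (a point): Foot of the thick upright steel shaft in the drawer, on its axis, at the insert's top face (34 mm above the bench); axes as the drawer unit's, z up. Shaft 22 mm thick, 60 mm high above the insert, its top 4 mm tapering to 14 mm.
- slim_shaft_foot (a point): Foot of the thin upright steel shaft in the drawer, on its axis, at the insert's top face (34 mm above the bench); axes as the drawer unit's, z up. Shaft 14 mm thick, 60 mm high above the insert, its top 4 mm tapering to 6 mm.
- cutout0 (a point): Floor centre of a 10 mm deep T-shaped cutout with black floor in the insert; x along the handle slot to the head end (as a scraper's x), z up. 1.5 mm play round a scraper; sprung rubber nubs hold its handle, so it stops some 6 mm high until pressed with about 5 N (15 N is safe). Home, its origin is here and 10 mm of it stands proud. Either scraper fits either cutout.
- cutout1 (a point): Floor centre of a 10 mm deep T-shaped cutout with black floor in the insert; x along the handle slot to the head end (as a scraper's x), z up. 1.5 mm play round a scraper; sprung rubber nubs hold its handle, so it stops some 6 mm high until pressed with about 5 N (15 N is safe). Home, its origin is here and 10 mm of it stands proud. Either scraper fits either cutout.
- wide0: White plastic spacer sleeve (large), a plain ring 46 mm outside, bore 24.5 mm, 24 mm tall, standing axis-up on the bench; origin at its very centre (12 mm above its underside), z along its axis. May be absent. Belongs on the thick shaft.
- wide1: White plastic spacer sleeve (large), a plain ring 46 mm outside, bore 24.5 mm, 24 mm tall, standing axis-up on the bench; origin at its very centre (12 mm above its underside), z along its axis. May be absent. Belongs on the thick shaft.
- slim0: White plastic spacer sleeve (small), a plain ring 32 mm outside, bore 16.5 mm, 24 mm tall, standing axis-up on the bench; origin at its very centre (12 mm above its underside), z along its axis. May be absent. Belongs on the thin shaft.
- slim1: White plastic spacer sleeve (small), a plain ring 32 mm outside, bore 16.5 mm, 24 mm tall, standing axis-up on the bench; origin at its very centre (12 mm above its underside), z along its axis. May be absent. Belongs on the thin shaft.
- scraper0: T-shaped scraper, 100 mm long, 20 thick, lying flat: wooden handle 16 mm wide, 86 long; steel cross head 44 mm wide, 14 long, at the +x end. Origin mid-length on the underside (near its centre of mass), x along the handle to the head, z up; grip the handle there, across its sides and in its upper half. Its lowest 4 mm is 1.5 mm smaller all round. May be absent.
- scraper1: T-shaped scraper, 100 mm long, 20 thick, lying flat: wooden handle 16 mm wide, 86 long; steel cross head 44 mm wide, 14 long, at the +x end. Origin mid-length on the underside (near its centre of mass), x along the handle to the head, z up; grip the handle there, across its sides and in its upper half. Its lowest 4 mm is 1.5 mm smaller all round. May be absent.
- mould: Bystander: flat chocolate mould 110 x 175 mm, 23 mm high; origin under its centre.
- jar: Bystander: closed low jar 70 mm wide, 65 mm high; origin under its centre.
- bowl: Bystander: small steel bowl 110 mm wide, 55 mm high; origin under its centre.

How it is judged:
By the outcome, as a careful person would: the job done as asked, in the order asked, and still so for the second after the job is handed in, with the robot touching nothing.
Of wide0, wide1, slim0, slim1 only 3 to 4 are there at a start; the rules pass over those that are not, and their reading is None.
Of scraper0, scraper1 only 1 to 2 are there at a start; the rules pass over those that are not, and their reading is None.
At some moment in a run one of wide0, wide1, slim0, slim1, scraper0, scraper1 may be knocked a few centimetres aside while the robot is not near it.
It also fails if it takes over 210 s, if anything falls off the work surface, if the arm or the gripper's body presses on something with over 40 N, if the wrist force passes 120 N, or if a joint passes its speed limit or range.

## Working session

There is one attempt and no reset: what is moved stays moved. The work goes in short steps, Python scripts to look and compute and a shell command to move; the robot and the scene stay as the last step left them, time stands still between calls to the robot, and variables do not carry over. Pictures are saved under pics/ and viewed, at most 14 in all, crops included, and the job is handed in when it is done.

```bash
ls; mkdir -p pics; cat > h.py <<'E'
from rig import monitor, vision, order, nets
import numpy as np, cv2
from scipy.spatial.transform import Rotation as R
def model(c):
    m=vision.camera_model(c); a=np.array(m['attitude'],float)
    Rm=a if a.shape==(3,3) else R.from_euler('xyz',a,degrees=True).as_matrix()
    return np.array(m['mtx'],float),np.array(m['position'],float),Rm
def shot(c,name=None):
    M=model(c); p,d=vision.read_camera(c)
    if name: cv2.imwrite('pics/'+name+'.png',p[:,:,::-1])
    return p,d,M
def onplane(px,M,z):
    K,t,Rm=M; r=Rm@np.linalg.solve(K,[px[0],px[1],1.]); return t+r*(z-t[2])/r[2]
def cloud(d,M):
    K,t,Rm=M; v,u=np.mgrid[:d.shape[0],:d.shape[1]]
    X=np.stack([(u-K[0,2])/K[0,0]*d,(v-K[1,2])/K[1,1]*d,d],-1)
    return X@Rm.T+t
E
python3 - <<'E'
from h import *
print(vision.camera_model('top'))
s=monitor.sense(); print(s['position'],s['eef_rot'],s['gripper_width'],s['time'])
for c in ('top','side'):
    p,d,M=shot(c,c+'0'); P=cloud(d,M)
    for n in ['drawer','drawer_handle','wide0','slim0','scraper0','mould','jar','bowl','unit']:
        for q in nets.trace(c,n):
            if q['p']<.3: continue
            m=q['pixels']&(d>0); X=P[m]
            print(c,n,round(q['p'],2),np.round(q['point']),np.round(np.median(X,0)),'zmax',np.round(np.percentile(X[:,2],95)),m.sum())
    np.save('top_cloud_'+c,P)
E
```

```text
pics
{'mtx': array([[461.82094802,   0.        , 253.17439393],
       [  0.        , 461.82094802, 193.16995109],
       [  0.        ,   0.        ,   1.        ]]), 'position': array([ 426.50657566,  -52.95702869, 1282.62307969]), 'attitude': array([-172.37051411,    0.30971408,  -89.553122  ])}
[243.10984726 575.38559326 230.31434868] [-1.79927465e+02 -7.27832218e-03  1.57089567e+02] 91.24668544105641 0.0
top drawer 0.95 [153. 187.] [597. 221.  82.] zmax 107.0 1445
top drawer_handle 0.81 [153. 188.] [596. 220.  75.] zmax 107.0 1407
top wide0 0.55 [346. 242.] [ 466. -286.   22.] zmax 27.0 190
top wide0 0.45 [384. 246.] [ 453. -392.   22.] zmax 27.0 213
top scraper0 0.8 [292. 244.] [ 464. -155.   19.] zmax 23.0 254
top scraper0 0.75 [292. 194.] [ 597. -158.   18.] zmax 23.0 285
top mould 0.63 [319. 138.] [ 750. -230.   22.] zmax 27.0 2345
top jar 0.69 [267. 134.] [754. -78.  62.] zmax 67.0 548
top bowl 0.81 [385. 167.] [ 686. -406.   22.] zmax 55.0 1289
top unit 0.8 [151. 242.] [460. 214. 116.] zmax 120.0 12237
top unit 0.37 [294. 246.] [ 457. -154.   18.] zmax 23.0 282
side drawer 0.68 [233. 152.] [601. 151.  88.] zmax 107.0 617
side drawer 0.67 [314. 194.] [752. -95.  45.] zmax 67.0 649
side drawer_handle 0.7 [234. 152.] [601. 159.  86.] zmax 107.0 745
side wide0 0.95 [249. 288.] [ 468. -291.   21.] zmax 26.0 400
side wide0 0.62 [259. 323.] [ 452. -395.   22.] zmax 26.0 500
side slim0 0.64 [306. 259.] [ 614. -277.   20.] zmax 26.0 179
side scraper0 0.66 [228. 250.] [ 462. -161.   19.] zmax 22.0 394
side scraper0 0.58 [278. 237.] [ 594. -164.   19.] zmax 22.0 341
side mould 0.79 [341. 237.] [ 747. -242.   24.] zmax 26.0 2235
side mould 0.38 [234. 148.] [601. 176.  86.] zmax 107.0 759
side jar 0.55 [313. 194.] [754. -95.  44.] zmax 67.0 660
side bowl 0.69 [359. 280.] [ 695. -382.   34.] zmax 56.0 1715
side unit 0.92 [183. 157.] [446. 123. 110.] zmax 120.0 7260
```

View pics/top0.png

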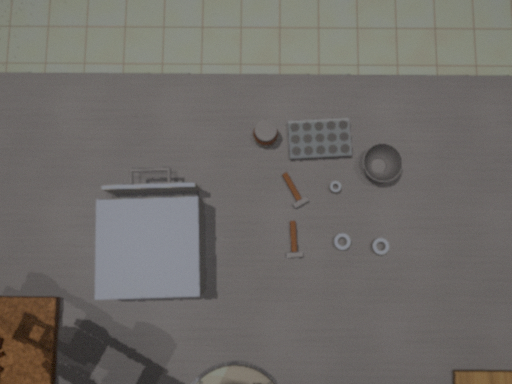

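View pics/side0.png

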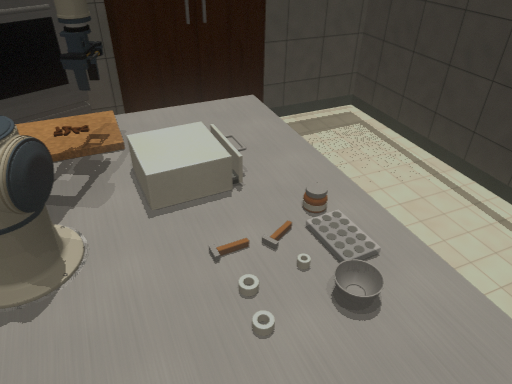

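The top picture shows the unit with its drawer front at (152,187) and the handle at (152,169), opening towards world +x. Large sleeves are at (342,241) and (381,246), with a small one at (335,187). The scrapers are at (292,187) and (294,240), heads towards the robot. The side picture agrees: three sleeves and two scrapers.

```bash
python3 - <<'E'
from h import *
P=np.load('top_cloud_top.npy')
def rect(m):
    return cv2.minAreaRect(P[m][:,:2].astype(np.float32))
x,y,z=P[...,0],P[...,1],P[...,2]
reg=(x>250)&(x<720)&(y>50)&(y<400)
print('unit top',rect(reg&(abs(z-118)<5)&(x<590)))
print('front',rect(reg&(abs(z-106)<6)&(x>588)), 'z', np.median(z[reg&(abs(z-118)<5)&(x<590)]))
m=reg&(x>620)&(z>70)&(z<105);print('handle',m.sum(),rect(m))
print(P[165:172,152].round())
img=cv2.imread('pics/top0.png')
p,d,M=img,None,model('top')
print([onplane(c,M,85) for c in [(133,169),(170,169)]])
for n in ['drawer_handle','wide0','slim0','scraper0']:
  for c in ('top','side'):
    for q in nets.tip_of(c,n):
        if q['p']>.2: print(n,c,round(q['p'],2),q['point'],onplane(q['point'],model(c),{'drawer_handle':85,'scraper0':0}.get(n,12)).round(1))
E
```

```text
unit top ((444.06817626953125, 220.234130859375), (250.14907836914062, 261.2392272949219), 2.293982744216919)
front ((601.2008666992188, 225.35125732421875), (12.879087448120117, 241.55938720703125), 2.2049622535705566) z 117.03811135832643
handle 223 ((636.211669921875, 228.3330535888672), (32.20796585083008, 111.1546401977539), 0.13635939359664917)
[[676. 242.   2.]
 [673. 242.   2.]
 [671. 242.   0.]
 [651. 221.  89.]
 [649. 222.  88.]
 [646. 222.  87.]
 [643. 220.  92.]]
[array([648.97936713, 272.37151768,  85.        ]), array([649.64250128, 174.64346031,  85.        ])]
drawer_handle top 0.92 [149.6, 169.9] [646.9 228.4  85. ]
drawer_handle top 0.4 [318.3, 142.5] [ 723.7 -217.    85. ]
drawer_handle side 0.21 [352.9, 293.7] [ 622.  -447.6   85. ]
wide0 top 0.73 [379.2, 248.4] [ 447.1 -389.8   12. ]
wide0 side 0.84 [259.9, 322.8] [ 449.1 -388.5   12. ]
wide0 side 0.8 [247.4, 286.2] [ 463.2 -289.6   12. ]
slim0 top 0.58 [336.0, 184.2] [ 623.4 -274.9   12. ]
slim0 side 0.48 [306.1, 259.5] [ 626.7 -268.2   12. ]
scraper0 top 0.76 [292.2, 187.5] [ 615.1 -154.     0. ]
scraper0 top 0.64 [292.6, 238.3] [ 473.2 -154.7    0. ]
scraper0 side 0.84 [232.3, 250.0] [ 478.3 -156.1    0. ]
scraper0 side 0.6 [277.4, 236.4] [ 606.4 -154.3    0. ]
```

```bash
cat >> h.py <<'E'
def go(x,y,z,yaw=None):
    s=monitor.sense(); p=s['position']; a=s['eef_rot'][2]; c,n=np.cos(np.radians(a)),np.sin(np.radians(a))
    v=np.array([x,y,z])-p
    tw=0 if yaw is None else (a-yaw+90)%180-90
    print('dx %.2f dy %.2f dz %.2f twist %.1f'%((c*v[0]+n*v[1])/10,(n*v[0]-c*v[1])/10,-v[2]/10,tw),'| dist rows %.1f'%max(np.linalg.norm(v)/41.7,abs(tw)/7.16),'t',s['time'],'yaw',a,'j6',s['joints'][5])
E
python3 -c "
from h import *
go(647,228.4,170,92.3)"
```

```text
dx -50.71 dy -16.28 dz 6.09 twist 64.8 | dist rows 12.9 t 1.4 yaw 157.09491709343956 j6 -5.471642922716664
```

```bash
python3 -m inch '[{"jaw":3,"dx":-50.7,"dy":-16.3,"dz":6,"twist":64.8},{"jaw":3,"dx":-50.7,"dy":-16.3,"dz":6,"twist":64.8},{"jaw":3,"dx":-50.7,"dy":-16.3,"dz":6,"twist":64.8},{"jaw":3,"dx":-50.7,"dy":-16.3,"dz":6,"twist":64.8},{"jaw":3,"dx":-50.7,"dy":-16.3,"dz":6,"twist":64.8},{"jaw":3,"dx":-50.7,"dy":-16.3,"dz":6,"twist":64.8},{"jaw":3,"dx":-50.7,"dy":-16.3,"dz":6,"twist":64.8},{"jaw":3,"dx":-50.7,"dy":-16.3,"dz":6,"twist":64.8},{"jaw":3,"dx":-50.7,"dy":-16.3,"dz":6,"twist":64.8},{"jaw":3,"dx":-50.7,"dy":-16.3,"dz":6,"twist":64.8},{"jaw":3,"dx":-50.7,"dy":-16.3,"dz":6,"twist":64.8},{"jaw":3,"dx":-50.7,"dy":-16.3,"dz":6,"twist":64.8},{"jaw":3,"dx":-50.7,"dy":-16.3,"dz":6,"twist":64.8},{"jaw":3,"dx":-50.7,"dy":-16.3,"dz":6,"twist":64.8},{"jaw":3,"dx":-50.7,"dy":-16.3,"dz":6,"twist":64.8},{"jaw":3,"dx":-50.7,"dy":-16.3,"dz":6,"twist":64.8},{"jaw":3,"dx":-50.7,"dy":-16.3,"dz":6,"twist":64.8},{"jaw":3,"dx":-50.7,"dy":-16.3,"dz":6,"twist":64.8}]'; python3 - <<'E'
from h import *
go(647,228.4,83,92.3)
p,d,M=shot('wrist','w1'); P=cloud(d,M)
for q in nets.tip_of('wrist','drawer_handle'): print(q['p'],q['point'],onplane(q['point'],M,85))
x,y,z=P[...,0],P[...,1],P[...,2]
m=(d>0)&(z>75)&(z<100)&(x>630)&(x<670); print(m.sum(),cv2.minAreaRect(P[m][:,:2].astype(np.float32)))
E
```

```text
time: 2.9
position: [646.1, 229.3, 171.3]
eef_rot: [180.0, -0.0, 92.4]
force: [0.3, -0.4, 0.1]
gripper_width: 29.8
finger_force: 0.0
dx -0.09 dy 0.09 dz 8.83 twist 0.1 | dist rows 2.1 t 2.9 yaw 92.37273431267057 j6 12.172085728033018
0.95 [260.0, 202.9] [647.73430385 227.86157667  85.        ]
1221 ((641.9682006835938, 236.39630126953125), (20.051136016845703, 93.92825317382812), 2.831289291381836)
```

View pics/w1.png

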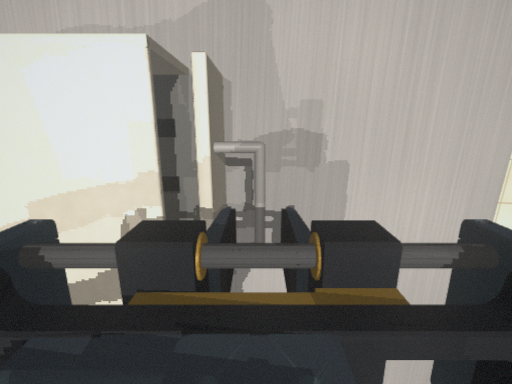

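The wrist view shows the bar at column 260, centred between the fingers (225 and 295), with the drawer front at column 205 clear of the left finger. I'll descend and grip.

```bash
python3 -m inch '[{"jaw":3,"dy":0.1,"dz":4},{"jaw":3,"dy":0.1,"dz":8.0},{"jaw":3,"dy":0.1,"dz":8.8},{"jaw":3,"dy":0.1,"dz":8.8},{"jaw":0.6,"dy":0.1,"dz":8.8},{"jaw":0.6,"dy":0.1,"dz":8.8},{"jaw":0.6,"dy":0.1,"dz":8.8},{"jaw":0.6,"dy":0.1,"dz":8.8},{"jaw":0.6,"dy":0.1,"dz":8.8}]' 25
```

```text
invalid input
```

```bash
python3 -m inch '[{"jaw":3,"dx":0,"dy":0.1,"dz":4,"twist":0},{"jaw":3,"dx":0,"dy":0.1,"dz":8,"twist":0},{"jaw":3,"dx":0,"dy":0.1,"dz":8.8,"twist":0},{"jaw":3,"dx":0,"dy":0.1,"dz":8.8,"twist":0},{"jaw":0.6,"dx":0,"dy":0.1,"dz":8.8,"twist":0},{"jaw":0.6,"dx":0,"dy":0.1,"dz":8.8,"twist":0},{"jaw":0.6,"dx":0,"dy":0.1,"dz":8.8,"twist":0},{"jaw":0.6,"dx":0,"dy":0.1,"dz":8.8,"twist":0}]' 25
```

```text
time: 3.67
position: [648.8, 228.6, 85.0]
eef_rot: [179.8, -0.0, 92.3]
force: [-3.0, 1.2, 9.5]
gripper_width: 9.6
finger_force: 25.0
```

```bash
python3 -m inch '[{"jaw":0.6,"dx":0,"dy":1,"dz":0,"twist":0},{"jaw":0.6,"dx":0,"dy":3,"dz":0,"twist":0},{"jaw":0.6,"dx":0,"dy":5,"dz":0,"twist":0},{"jaw":0.6,"dx":0,"dy":7,"dz":0,"twist":0},{"jaw":0.6,"dx":0,"dy":9,"dz":0,"twist":0},{"jaw":0.6,"dx":0,"dy":11,"dz":0,"twist":0},{"jaw":0.6,"dx":0,"dy":13,"dz":0,"twist":0},{"jaw":0.6,"dx":0,"dy":14.5,"dz":0,"twist":0},{"jaw":0.6,"dx":0,"dy":16,"dz":0,"twist":0},{"jaw":0.6,"dx":0,"dy":17,"dz":0,"twist":0},{"jaw":0.6,"dx":0,"dy":17.5,"dz":0,"twist":0},{"jaw":0.6,"dx":0,"dy":17.5,"dz":0,"twist":0}]' 25
```

```text
time: 4.67
position: [820.5, 235.6, 84.7]
eef_rot: [-179.7, -0.0, 92.3]
force: [-24.9, -1.5, 19.1]
gripper_width: 9.0
finger_force: 25.0
```

```bash
python3 -m inch '[{"jaw":3,"dx":0,"dy":17.3,"dz":0,"twist":0},{"jaw":3,"dx":0,"dy":0,"dz":0,"twist":0}]' 2>&1 | tail -6 >/dev/null & sleep 0; kill %1 2>/dev/null; python3 -c "
from h import *
s=monitor.sense();print(s['position'],s['time'],s['force'],s['gripper_width'])"
```

```text
[820.54005941 235.5875025   84.72416207] 4.6667 [-24.94348431  -1.52602747  19.12769601] 9.041384525869173
```

```bash
python3 -m inch '[{"jaw":3,"dx":0,"dy":-0.2,"dz":0,"twist":0},{"jaw":3,"dx":0,"dy":-0.2,"dz":0,"twist":0},{"jaw":3,"dx":0,"dy":-0.2,"dz":0,"twist":0},{"jaw":3,"dx":0,"dy":-0.2,"dz":-3,"twist":0},{"jaw":3,"dx":0,"dy":-0.2,"dz":-7,"twist":0},{"jaw":9,"dx":0,"dy":-2,"dz":-11,"twist":0},{"jaw":9,"dx":0,"dy":-5,"dz":-14,"twist":0},{"jaw":9,"dx":0,"dy":-8,"dz":-17,"twist":0},{"jaw":9,"dx":0,"dy":-9,"dz":-20,"twist":0},{"jaw":9,"dx":0,"dy":-10,"dz":-22,"twist":0},{"jaw":9,"dx":0,"dy":-10,"dz":-22,"twist":0}]'
python3 - <<'E'
from h import *
for c in ('wrist','top'):
    p,d,M=shot(c,c+'2'); P=cloud(d,M)
    x,y,z=P[...,0],P[...,1],P[...,2]
    if c=='top':
        m=(abs(z-106)<6)&(x>700)&(y>90); print('front',cv2.minAreaRect(P[m][:,:2].astype(np.float32)))
    for n,h in [('wide_shaft_foot',34),('slim_shaft_foot',34),('cutout0',24),('drawer_handle',85)]:
        for q in nets.tip_of(c,n):
            if q['p']>.2: print(c,n,round(q['p'],2),np.round(q['point'],1),onplane(q['point'],M,h).round(1))
np.save('w2',cloud(*shot('wrist')[1:]))
E
```

```text
time: 5.58
position: [723.0, 231.8, 310.1]
eef_rot: [179.5, -0.1, 92.3]
force: [1.0, 0.5, 1.0]
gripper_width: 67.1
finger_force: 0.0
wrist wide_shaft_foot 0.88 [248.  208.3] [711. 165.  34.]
wrist cutout0 0.81 [227.6 126.1] [674.3 296.6  24. ]
wrist cutout0 0.8 [229.1 167.1] [677.6 231.4  24. ]
wrist drawer_handle 0.77 [325.7 175.8] [821.3 233.9  85. ]
front ((747.9923095703125, 189.32717895507812), (70.04069519042969, 156.02740478515625), 1.0508028268814087)
top wide_shaft_foot 0.76 [179.4 148.3] [717.5 160.2  34. ]
top wide_shaft_foot 0.61 [377.7 168.7] [ 663.9 -386.    34. ]
top slim_shaft_foot 0.74 [375.9 168.6] [ 664.1 -381.1   34. ]
top slim_shaft_foot 0.62 [175.3 181.3] [625.  168.7  34. ]
top cutout0 0.98 [130.7 159.7] [686.5 296.5  24. ]
top cutout0 0.61 [150.4 162.7] [678.4 241.3  24. ]
top drawer_handle 0.85 [148.1 103.5] [828.2 239.3  85. ]
```

View pics/wrist2.png

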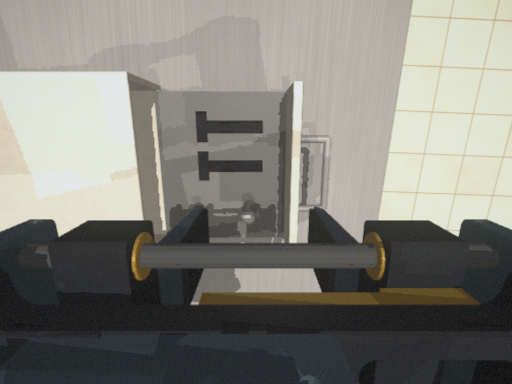

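The wrist view shows two black T cutouts at about (230,127) and (230,167), heads towards the unit. The thick shaft is at (248,212), and the slim shaft is hidden behind the left finger. I'll shift -y to see it all.

```bash
python3 -m inch '[{"jaw":9,"dx":-4,"dy":-1,"dz":0,"twist":0},{"jaw":9,"dx":-8,"dy":-2,"dz":1,"twist":0},{"jaw":9,"dx":-11,"dy":-2,"dz":2,"twist":0},{"jaw":9,"dx":-11,"dy":-2,"dz":2,"twist":0},{"jaw":9,"dx":-11,"dy":-2,"dz":2,"twist":0}]'
python3 - <<'E'
from h import *
c='wrist'
p,d,M=shot(c,'w3'); P=cloud(d,M); print(M[1],M[2].round(2).tolist())
np.savez('w3',P=P,p=p,d=d,K=M[0],t=M[1],R=M[2])
x,y,z=P[...,0],P[...,1],P[...,2]
m=(d>0)&(x>760)&(x<810)&(abs(z-106)<3)&(y<345); print('front',cv2.minAreaRect(P[m][:,:2].astype(np.float32)),np.median(z[m]))
for n,h in [('wide_shaft_foot',34),('slim_shaft_foot',34),('cutout0',24),('drawer_handle',85)]:
    for q in nets.tip_of(c,n):
        if q['p']>.2: print(c,n,round(q['p'],2),np.round(q['point'],1),onplane(q['point'],M,h).round(1))
g=p.mean(2); m=(g<25)&(x>600)&(x<780)&(z<40)&(z>15)
nl,lab,st,ce=cv2.connectedComponentsWithStats(m.astype(np.uint8))
for i in range(1,nl):
    if st[i,4]>150:
        pts=np.array([onplane((u,v),M,24)[:2] for v,u in np.argwhere(lab==i)],np.float32)
        print('dark',st[i],np.median(z[lab==i]).round(1),cv2.minAreaRect(pts))
m=(z>86)&(z<98)&(x>600)&(x<770)&(d>0)
nl,lab,st,ce=cv2.connectedComponentsWithStats(m.astype(np.uint8))
for i in range(1,nl):
    if st[i,4]>20: print('shaft top',st[i],ce[i],np.median(P[lab==i],0).round(1),cv2.minAreaRect(P[lab==i][:,:2].astype(np.float32)))
E
```

```text
time: 6.55
position: [707.0, 118.7, 282.4]
eef_rot: [-179.9, 0.0, 92.2]
force: [0.7, 0.3, 0.5]
gripper_width: 90.2
finger_force: 0.0
[704.55576277 187.71767835 435.54527212] [[1.0, 0.04, 0.01], [0.04, -0.97, -0.25], [-0.0, 0.25, -0.97]]
front ((775.2044067382812, 216.5810546875), (12.214582443237305, 205.91160583496094), 2.3964569568634033) 105.11358986820187
wrist wide_shaft_foot 0.62 [265.9 137.2] [716.  169.8  34. ]
wrist slim_shaft_foot 0.68 [205.5 138.1] [627.9 165.2  34. ]
wrist cutout0 0.89 [239.3  40.7] [673.9 297.9  24. ]
wrist cutout0 0.69 [242.4  91.4] [679.7 232.5  24. ]
wrist drawer_handle 0.85 [354.6  88.7] [820.1 234.1  85. ]
shaft top [312   0   7 113 226] [315.05309735  55.28761062] [767.2 267.9  92. ] ((767.4071655273438, 264.73284912109375), (0.7930237650871277, 120.5473861694336), 2.3135015964508057)
shaft top [257 131  17  17 231] [264.77489177 139.06926407] [713.1 170.2  92.2] ((713.4677734375, 169.9437255859375), (20.286020278930664, 19.804807662963867), 2.096416473388672)
shaft top [193 134  12  11  98] [198.5       139.2244898] [630.  166.9  91.3] ((629.6442260742188, 166.40541076660156), (13.22604751586914, 12.789276123046875), 21.490753173828125)
```

View pics/w3.png

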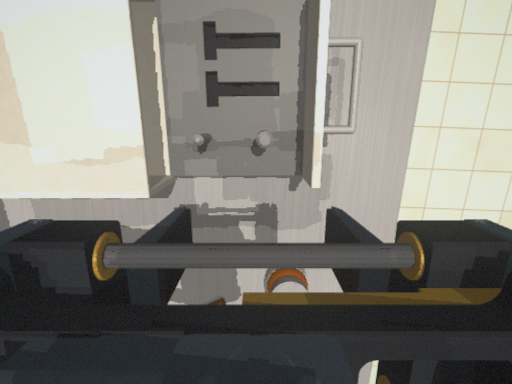

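Now everything shows: thick shaft top at (265,139), slim at (199,139), cutouts near (242,40) and (243,90), heads left. I'll fetch the first large sleeve and refine the cutouts from this stored picture.

```bash
python3 - <<'E'
from h import *
f=np.load('w3.npz'); P,p=f['P'],f['p']; M=(f['K'],f['t'],f['R']); g=p.mean(2)
print(g[40,195:290:6].round(),g[20:60:4,240].round(), 'side z',P[177,150:300:15,2].round(),P[177,150:300:30,1].round())
for z0,(r0,r1) in ((0,(15,64)),(0,(66,112))):
    m=np.zeros(g.shape,bool); m[r0:r1,195:290]=g[r0:r1,195:290]<22
    n,l,st,ce=cv2.connectedComponentsWithStats(m.astype(np.uint8)); i=1+np.argmax(st[1:,4])
    px=np.argwhere(l==i)[:,::-1]
    for z in (24,34):
        pts=np.array([onplane(q,M,z)[:2] for q in px],np.float32); print(st[i],z,cv2.minAreaRect(pts))
go(466,-288,270,2.3)
E
```

```text
[128. 128.  58.  61.  63.  62.  64.  65.  65.  62.  66.  64.  65.  72.
  63. 144.] [133. 132. 132. 114.  45.  61.  63. 102. 134. 132.] side z [28. 27. -1. -1. -0.  0. -1. -1. -2. -1.] [103.  99. 101. 102. 104.]Traceback (most recent call last):
  File "<stdin>", line 6, in <module>
    return _wrapfunc(a, 'argmax', axis=axis, out=out, **kwds)
    return bound(*args, **kwds)
ValueError: attempt to get argmax of an empty sequence
```

```bash
python3 - <<'E'
from h import *
f=np.load('w3.npz'); P,p=f['P'],f['p']; M=(f['K'],f['t'],f['R']); g=p.mean(2)
for r0,r1 in ((12,64),(66,112)):
    m=np.zeros(g.shape,bool); m[r0:r1,190:292]=g[r0:r1,190:292]<92
    n,l,st,ce=cv2.connectedComponentsWithStats(m.astype(np.uint8)); i=1+np.argmax(st[1:,4])
    px=np.argwhere(l==i)[:,::-1]
    for z in (24,34):
        pts=np.array([onplane(q,M,z)[:2] for q in px],np.float32); print(st[i],z,cv2.minAreaRect(pts))
go(466,-288,270,2.3)
E
```

```text
[ 203   21   77   39 1463] 24 ((676.5518188476562, 298.5196838378906), (104.20530700683594, 47.06675720214844), 2.1357970237731934)
[ 203   21   77   39 1463] 34 ((677.2322387695312, 295.827392578125), (101.67329406738281, 45.92310333251953), 2.1358115673065186)
[ 205   71   74   36 1271] 24 ((678.9406127929688, 236.21739196777344), (103.57899475097656, 47.153663635253906), 2.434131622314453)
[ 205   71   74   36 1271] 34 ((679.5631103515625, 235.03895568847656), (101.06217956542969, 46.007877349853516), 2.43410062789917)
dx -39.94 dy -25.80 dz 1.31 twist -89.9 | dist rows 12.6 t 6.8 yaw 92.36180981625107 j6 2.631634149713221
```

```bash
python3 -m inch '[{"jaw":9,"dx":-40,"dy":-25.8,"dz":1.3,"twist":90},{"jaw":9,"dx":-40,"dy":-25.8,"dz":1.3,"twist":90},{"jaw":9,"dx":-40,"dy":-25.8,"dz":1.3,"twist":90},{"jaw":9,"dx":-40,"dy":-25.8,"dz":1.3,"twist":90},{"jaw":9,"dx":-40,"dy":-25.8,"dz":1.3,"twist":90},{"jaw":9,"dx":-40,"dy":-25.8,"dz":1.3,"twist":90},{"jaw":9,"dx":-40,"dy":-25.8,"dz":1.3,"twist":90},{"jaw":9,"dx":-40,"dy":-25.8,"dz":1.3,"twist":90},{"jaw":9,"dx":-40,"dy":-25.8,"dz":1.3,"twist":90},{"jaw":9,"dx":-40,"dy":-25.8,"dz":1.3,"twist":90},{"jaw":9,"dx":-40,"dy":-25.8,"dz":1.3,"twist":90},{"jaw":9,"dx":-40,"dy":-25.8,"dz":1.3,"twist":90},{"jaw":9,"dx":-40,"dy":-25.8,"dz":1.3,"twist":90},{"jaw":9,"dx":-40,"dy":-25.8,"dz":1.3,"twist":90},{"jaw":9,"dx":-40,"dy":-25.8,"dz":1.3,"twist":90},{"jaw":9,"dx":-40,"dy":-25.8,"dz":1.3,"twist":90},{"jaw":9,"dx":-40,"dy":-25.8,"dz":1.3,"twist":90}]'
cat >> h.py <<'E'
def rings(c='wrist',zt=24,name=None,tol=5):
    "centres of ring tops at height zt: minEnclosingCircle of cloud blobs"
    p,d,M=shot(c,name); P=cloud(d,M); z=P[...,2]
    m=(d>0)&(abs(z-zt)<tol)
    n,l,st,ce=cv2.connectedComponentsWithStats(m.astype(np.uint8))
    for i in range(1,n):
        if st[i,4]<60: continue
        A=P[l==i]; (cx,cy),r=cv2.minEnclosingCircle(A[:,:2].astype(np.float32))
        if 12<r<28: print('ring px',ce[i].round(),'n',st[i,4],'c %.1f %.1f r %.1f'%(cx,cy,r),'box',((A[:,:2].max(0)+A[:,:2].min(0))/2).round(1),'z',np.median(A[:,2]).round(1))
    return p,d,M,P
E
python3 - <<'E'
from h import *
rings(name='w4')
for n in('wide0','slim0'):
    for q in nets.tip_of('wrist',n): print(n,q['p'],q['point'],onplane(q['point'],model('wrist'),12))
go(466,-288,12,2.3)
E
```

```text
time: 8.22
position: [466.0, -288.7, 270.0]
eef_rot: [180.0, -0.0, 2.5]
force: [-0.4, 0.5, -0.9]
gripper_width: 90.0
finger_force: 0.0
ring px [249.  63.] n 339 c 616.2 -271.5 r 15.8 box [ 616.1 -271. ] z 23.0
ring px [180.  93.] n 224 c 571.8 -176.0 r 21.6 box [ 573.1 -175.7] z 19.6
ring px [257. 172.] n 512 c 465.5 -287.4 r 22.9 box [ 465.2 -287.6] z 23.2
ring px [325. 183.] n 510 c 453.9 -391.7 r 22.9 box [ 454.1 -391.6] z 23.2
wide0 0.84 [321.5, 180.5] [ 455.25744764 -389.34526509   12.        ]
wide0 0.6 [259.6, 171.7] [ 465.00677218 -292.47738679   12.        ]
slim0 0.78 [250.1, 63.0] [ 618.18876671 -272.59853731   12.        ]
dx 0.03 dy -0.09 dz 25.80 twist 0.1 | dist rows 6.2 t 8.3667 yaw 2.4026845379064308 j6 49.53992394242113
```

View pics/w4.png

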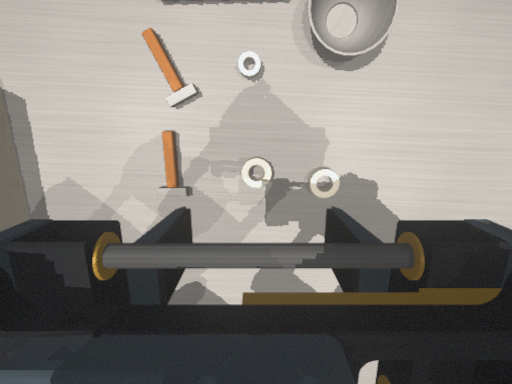

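Picture: small ring at (249,63), large rings at (257,172) and (324,183), scrapers at (165,62) and (170,162). The radii fit (15.8, 22.9, 22.9). I'll grasp the first large one.

```bash
python3 -m inch '[{"jaw":9,"dx":0,"dy":-0.1,"dz":4,"twist":0},{"jaw":9,"dx":0,"dy":-0.1,"dz":8,"twist":0},{"jaw":8,"dx":0,"dy":-0.1,"dz":12,"twist":0},{"jaw":7.5,"dx":0,"dy":-0.1,"dz":16,"twist":0},{"jaw":7,"dx":0,"dy":-0.1,"dz":20,"twist":0},{"jaw":7,"dx":0,"dy":-0.1,"dz":23.5,"twist":0},{"jaw":7,"dx":0,"dy":-0.1,"dz":24.9,"twist":0},{"jaw":7,"dx":0,"dy":-0.1,"dz":24.9,"twist":0},{"jaw":4,"dx":0,"dy":-0.1,"dz":24.9,"twist":0},{"jaw":4,"dx":0,"dy":-0.1,"dz":24.9,"twist":0},{"jaw":4,"dx":0,"dy":-0.1,"dz":24.9,"twist":0},{"jaw":4,"dx":0,"dy":-0.1,"dz":24.9,"twist":0},{"jaw":4,"dx":0,"dy":-0.1,"dz":24.9,"twist":0},{"jaw":4,"dx":0,"dy":-0.1,"dz":24.9,"twist":0}]' 20
python3 -c "
from h import *
go(713.4,170,150,2.3)"
```

```text
time: 9.53
position: [465.5, -288.5, 21.1]
eef_rot: [180.0, -0.0, 2.3]
force: [0.9, 1.6, 0.9]
gripper_width: 45.2
finger_force: 20.0
dx 26.61 dy -44.82 dz -12.89 twist 0.0 | dist rows 12.9 t 9.5333 yaw 2.3012620770260113 j6 49.66195682968968
```

```bash
python3 -m inch '[{"jaw":4,"dx":0,"dy":0,"dz":-4,"twist":0},{"jaw":4,"dx":0,"dy":0,"dz":-8,"twist":0},{"jaw":4,"dx":0,"dy":0,"dz":-12,"twist":0},{"jaw":4,"dx":2,"dy":-3,"dz":-14,"twist":0},{"jaw":4,"dx":26.6,"dy":-44.8,"dz":-15,"twist":0},{"jaw":4,"dx":26.6,"dy":-44.8,"dz":-15,"twist":0},{"jaw":4,"dx":26.6,"dy":-44.8,"dz":-15,"twist":0},{"jaw":4,"dx":26.6,"dy":-44.8,"dz":-15,"twist":0},{"jaw":4,"dx":26.6,"dy":-44.8,"dz":-15,"twist":0},{"jaw":4,"dx":26.6,"dy":-44.8,"dz":-15,"twist":0},{"jaw":4,"dx":26.6,"dy":-44.8,"dz":-15,"twist":0},{"jaw":4,"dx":26.6,"dy":-44.8,"dz":-15,"twist":0},{"jaw":4,"dx":26.6,"dy":-44.8,"dz":-15,"twist":0},{"jaw":4,"dx":26.6,"dy":-44.8,"dz":-15,"twist":0},{"jaw":4,"dx":26.6,"dy":-44.8,"dz":-15,"twist":0},{"jaw":4,"dx":26.6,"dy":-44.8,"dz":-15,"twist":0},{"jaw":4,"dx":26.6,"dy":-44.8,"dz":-15,"twist":0},{"jaw":4,"dx":26.6,"dy":-44.8,"dz":-15,"twist":0},{"jaw":4,"dx":26.6,"dy":-44.8,"dz":-15,"twist":0}]'
python3 - <<'E'
from h import *
p,d,M=shot('wrist','w5'); P=cloud(d,M); z=P[...,2]
t=monitor.sense()['position']; print(t)
np.savez('w5',P=P,d=d)
# held ring top near tcp z+3
m=(d>0)&(abs(z-(t[2]+3))<4)&(np.hypot(P[...,0]-t[0],P[...,1]-t[1])<35)
if m.sum()>20: A=P[m][:,:2].astype(np.float32); print(m.sum(),cv2.minEnclosingCircle(A),A.min(0),A.max(0))
go(713.4,170,140,2.3)
E
```

```text
time: 11.12
position: [712.8, 169.4, 170.6]
eef_rot: [180.0, 0.0, 2.3]
force: [-0.1, -0.4, -0.1]
gripper_width: 45.4
finger_force: 20.0
[712.76202691 168.8971372  170.79315381]
2032 ((719.3046264648438, 169.06707763671875), 32.20842742919922) [689.9641  139.06497] [735.54456 199.76181]
dx 0.07 dy -0.11 dz 3.08 twist -0.0 | dist rows 0.7 t 11.1667 yaw 2.2584892857001857 j6 96.4158772355152
```

View pics/w5.png

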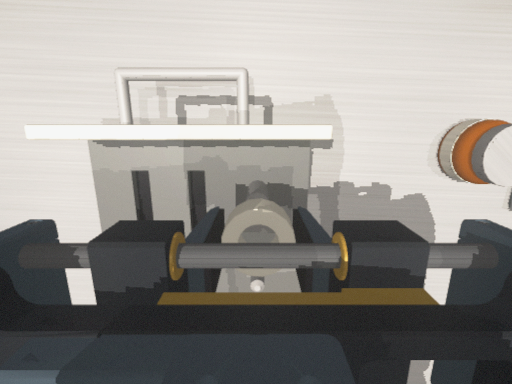

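The held ring is at (258,235), with the thick shaft just behind it at (258,190), aligned in column. I'll descend over the taper and check the force.

```bash
python3 -m inch '[{"jaw":4,"dx":0.05,"dy":-0.1,"dz":3,"twist":0},{"jaw":4,"dx":0.05,"dy":-0.1,"dz":5,"twist":0},{"jaw":4,"dx":0.05,"dy":-0.1,"dz":5.8,"twist":0},{"jaw":4,"dx":0.05,"dy":-0.1,"dz":6.4,"twist":0},{"jaw":4,"dx":0.05,"dy":-0.1,"dz":7,"twist":0},{"jaw":4,"dx":0.05,"dy":-0.1,"dz":7,"twist":0}]'
```

```text
time: 11.67
position: [713.6, 170.4, 100.7]
eef_rot: [180.0, 0.0, 2.3]
force: [-0.1, 0.2, -0.1]
gripper_width: 45.2
finger_force: 20.0
```

```bash
python3 -m inch '[{"jaw":4,"dx":0,"dy":0,"dz":1.5,"twist":0},{"jaw":4,"dx":0,"dy":0,"dz":3,"twist":0},{"jaw":4,"dx":0,"dy":0,"dz":4,"twist":0},{"jaw":4,"dx":0,"dy":0,"dz":4.4,"twist":0},{"jaw":4,"dx":0,"dy":0,"dz":4.4,"twist":0}]'
```

```text
time: 12.08
position: [713.5, 170.7, 56.5]
eef_rot: [180.0, 0.0, 2.3]
force: [0.2, -0.5, -0.7]
gripper_width: 45.1
finger_force: 20.0
```

```bash
python3 -m inch '[{"jaw":6,"dx":0,"dy":0,"dz":0,"twist":0},{"jaw":6,"dx":0,"dy":0,"dz":0,"twist":0},{"jaw":6,"dx":0,"dy":0,"dz":-4,"twist":0},{"jaw":6,"dx":0,"dy":0,"dz":-8,"twist":0},{"jaw":6,"dx":0,"dy":0,"dz":-12,"twist":0},{"jaw":9,"dx":-28.2,"dy":55.1,"dz":-17,"twist":0},{"jaw":9,"dx":-28.2,"dy":55.1,"dz":-17,"twist":0},{"jaw":9,"dx":-28.2,"dy":55.1,"dz":-17,"twist":0},{"jaw":9,"dx":-28.2,"dy":55.1,"dz":-17,"twist":0},{"jaw":9,"dx":-28.2,"dy":55.1,"dz":-17,"twist":0},{"jaw":9,"dx":-28.2,"dy":55.1,"dz":-17,"twist":0},{"jaw":9,"dx":-28.2,"dy":55.1,"dz":-17,"twist":0},{"jaw":9,"dx":-28.2,"dy":55.1,"dz":-17,"twist":0},{"jaw":9,"dx":-28.2,"dy":55.1,"dz":-17,"twist":0},{"jaw":9,"dx":-28.2,"dy":55.1,"dz":-17,"twist":0},{"jaw":9,"dx":-28.2,"dy":55.1,"dz":-17,"twist":0},{"jaw":9,"dx":-28.2,"dy":55.1,"dz":-17,"twist":0},{"jaw":9,"dx":-28.2,"dy":55.1,"dz":-17,"twist":0},{"jaw":9,"dx":-28.2,"dy":55.1,"dz":-17,"twist":0},{"jaw":9,"dx":-28.2,"dy":55.1,"dz":-17,"twist":0}]'
python3 - <<'E'
from h import *
rings(name='w6')
print('top'); rings('top'); print('stack'); rings('top',zt=58,tol=6)
go(454,-391.6,21,2.3)
E
```

```text
time: 13.75
position: [452.8, -393.4, 228.3]
eef_rot: [179.9, -0.1, 2.3]
force: [1.8, -0.2, -0.7]
gripper_width: 89.9
finger_force: 0.0
ring px [48. 14.] n 150 c 639.7 -139.1 r 15.3 box [ 640.2 -139.1] z 19.6
ring px [61. 36.] n 113 c 616.6 -150.3 r 12.4 box [ 616.3 -150.3] z 19.5
ring px [161.  40.] n 469 c 615.7 -271.5 r 16.0 box [ 615.7 -271.6] z 22.9
ring px [74. 57.] n 148 c 593.7 -165.1 r 16.0 box [ 593.6 -165.2] z 19.6
ring px [87. 77.] n 225 c 569.7 -177.5 r 21.9 box [ 570.8 -176.7] z 19.6
ring px [256. 176.] n 638 c 454.0 -391.8 r 22.8 box [ 453.9 -392.2] z 23.2
ring px [ 79. 188.] n 91 c 428.0 -148.7 r 12.8 box [ 429.4 -149. ] z 19.6
ring px [368. 378.] n 158 c 117.1 -592.1 r 17.1 box [ 117.5 -592.1] z 19.7
top
ring px [335. 186.] n 75 c 615.0 -271.1 r 16.1 box [ 615.4 -271.4] z 23.2
ring px [376. 246.] n 76 c 453.4 -386.2 r 21.7 box [ 453.4 -379.2] z 23.2
stack
ring px [176. 149.] n 133 c 713.0 168.8 r 22.8 box [713.2 168.2] z 56.7
dx 0.11 dy -0.20 dz 20.70 twist -0.2 | dist rows 5.0 t 13.9 yaw 2.082962093409067 j6 41.237474089696065
```

Sleeve 1 is home (top at z ≈ 57 on the shaft). I'll grasp the second large one.

```bash
python3 -m inch '[{"jaw":8,"dx":0.1,"dy":-0.15,"dz":4,"twist":0},{"jaw":7.5,"dx":0.1,"dy":-0.15,"dz":8,"twist":0},{"jaw":7,"dx":0.1,"dy":-0.15,"dz":12,"twist":0},{"jaw":7,"dx":0.1,"dy":-0.15,"dz":16,"twist":0},{"jaw":7,"dx":0.1,"dy":-0.15,"dz":19.5,"twist":0},{"jaw":7,"dx":0.1,"dy":-0.15,"dz":20.7,"twist":0},{"jaw":7,"dx":0.1,"dy":-0.15,"dz":20.7,"twist":0},{"jaw":4,"dx":0.1,"dy":-0.15,"dz":20.7,"twist":0},{"jaw":4,"dx":0.1,"dy":-0.15,"dz":20.7,"twist":0},{"jaw":4,"dx":0.1,"dy":-0.15,"dz":20.7,"twist":0},{"jaw":4,"dx":0.1,"dy":-0.15,"dz":20.7,"twist":0},{"jaw":4,"dx":0.1,"dy":-0.15,"dz":20.7,"twist":0},{"jaw":4,"dx":0.1,"dy":-0.15,"dz":20.7,"twist":0}]' 20
python3 -c "
from h import *
go(713.5,170.4,150,2.3)"
```

```text
time: 14.98
position: [455.4, -389.6, 20.7]
eef_rot: [180.0, -0.1, 2.3]
force: [0.7, 2.1, 8.0]
gripper_width: 44.9
finger_force: 20.0
dx 28.03 dy -54.92 dz -12.93 twist -0.0 | dist rows 15.1 t 14.9833 yaw 2.293410410047168 j6 41.43354443348385
```

```bash
python3 -m inch '[{"jaw":4,"dx":0,"dy":0,"dz":-4,"twist":0},{"jaw":4,"dx":0,"dy":0,"dz":-8,"twist":0},{"jaw":4,"dx":0,"dy":0,"dz":-12,"twist":0},{"jaw":4,"dx":28,"dy":-54.9,"dz":-15,"twist":0},{"jaw":4,"dx":28,"dy":-54.9,"dz":-15,"twist":0},{"jaw":4,"dx":28,"dy":-54.9,"dz":-15,"twist":0},{"jaw":4,"dx":28,"dy":-54.9,"dz":-15,"twist":0},{"jaw":4,"dx":28,"dy":-54.9,"dz":-15,"twist":0},{"jaw":4,"dx":28,"dy":-54.9,"dz":-15,"twist":0},{"jaw":4,"dx":28,"dy":-54.9,"dz":-15,"twist":0},{"jaw":4,"dx":28,"dy":-54.9,"dz":-15,"twist":0},{"jaw":4,"dx":28,"dy":-54.9,"dz":-15,"twist":0},{"jaw":4,"dx":28,"dy":-54.9,"dz":-15,"twist":0},{"jaw":4,"dx":28,"dy":-54.9,"dz":-15,"twist":0},{"jaw":4,"dx":28,"dy":-54.9,"dz":-15,"twist":0},{"jaw":4,"dx":28,"dy":-54.9,"dz":-15,"twist":0},{"jaw":4,"dx":28,"dy":-54.9,"dz":-15,"twist":0},{"jaw":4,"dx":28,"dy":-54.9,"dz":-15,"twist":0},{"jaw":4,"dx":28,"dy":-54.9,"dz":-15,"twist":0},{"jaw":4,"dx":28,"dy":-54.9,"dz":-15,"twist":0}]'
python3 - <<'E'
from h import *
p,d,M=shot('wrist'); P=cloud(d,M); z=P[...,2]
t=monitor.sense()['position']; print(t)
m=(d>0)&(abs(z-(t[2]+3))<4)&(np.hypot(P[...,0]-t[0],P[...,1]-t[1])<35)
A=P[m]; print(m.sum(),A.min(0),A.max(0))
go(713.5,170.4,100,2.3)
E
```

```text
time: 16.65
position: [712.8, 172.3, 169.7]
eef_rot: [-180.0, -0.0, 2.4]
force: [0.1, -1.2, 0.3]
gripper_width: 45.0
finger_force: 20.0
[712.42608748 170.79718647 169.69320195]
2090 [688.43531481 141.57737032 168.71424699] [734.09616693 201.4848722  176.57771301]
dx 0.11 dy 0.04 dz 6.97 twist 0.1 | dist rows 1.7 t 16.7 yaw 2.36043939013237 j6 96.46469656467609
```

```bash
python3 -m inch '[{"jaw":4,"dx":0.2,"dy":0.05,"dz":3,"twist":0},{"jaw":4,"dx":0.2,"dy":0.05,"dz":5,"twist":0},{"jaw":4,"dx":0.2,"dy":0.05,"dz":5.8,"twist":0},{"jaw":4,"dx":0.2,"dy":0.05,"dz":6.4,"twist":0},{"jaw":4,"dx":0.2,"dy":0.05,"dz":7,"twist":0},{"jaw":4,"dx":0.2,"dy":0.05,"dz":7.8,"twist":0},{"jaw":4,"dx":0.2,"dy":0.05,"dz":8.5,"twist":0},{"jaw":4,"dx":0.2,"dy":0.05,"dz":8.9,"twist":0},{"jaw":4,"dx":0.2,"dy":0.05,"dz":8.9,"twist":0}]'
```

```text
time: 17.45
position: [714.2, 169.6, 79.8]
eef_rot: [180.0, 0.1, 2.3]
force: [0.5, 1.0, -0.7]
gripper_width: 44.9
finger_force: 20.0
```

```bash
python3 -m inch '[{"jaw":6,"dx":0,"dy":0,"dz":0,"twist":0},{"jaw":6,"dx":0,"dy":0,"dz":0,"twist":0},{"jaw":6,"dx":0,"dy":0,"dz":-4,"twist":0},{"jaw":6,"dx":0,"dy":0,"dz":-8,"twist":0},{"jaw":6,"dx":0,"dy":0,"dz":-12,"twist":0},{"jaw":6,"dx":-11.6,"dy":43.7,"dz":-15,"twist":0},{"jaw":6,"dx":-11.6,"dy":43.7,"dz":-15,"twist":0},{"jaw":6,"dx":-11.6,"dy":43.7,"dz":-15,"twist":0},{"jaw":6,"dx":-11.6,"dy":43.7,"dz":-15,"twist":0},{"jaw":6,"dx":-11.6,"dy":43.7,"dz":-15,"twist":0},{"jaw":6,"dx":-11.6,"dy":43.7,"dz":-15,"twist":0},{"jaw":6,"dx":-11.6,"dy":43.7,"dz":-15,"twist":0},{"jaw":6,"dx":-11.6,"dy":43.7,"dz":-15,"twist":0},{"jaw":6,"dx":-11.6,"dy":43.7,"dz":-15,"twist":0},{"jaw":6,"dx":-11.6,"dy":43.7,"dz":-15,"twist":0},{"jaw":6,"dx":-11.6,"dy":43.7,"dz":-15,"twist":0},{"jaw":6,"dx":-11.6,"dy":43.7,"dz":-15,"twist":0},{"jaw":6,"dx":-11.6,"dy":43.7,"dz":-15,"twist":0},{"jaw":6,"dx":-11.6,"dy":43.7,"dz":-15,"twist":0}]'
python3 - <<'E'
from h import *
rings(name='w7')
print('stack'); rings('top',zt=82,tol=6)
go(615.8,-271.5,21,2.3)
E
```

```text
time: 19.03
position: [616.3, -271.2, 231.2]
eef_rot: [-180.0, -0.0, 2.3]
force: [-0.8, -0.1, -0.9]
gripper_width: 59.9
finger_force: 0.0
ring px [257. 177.] n 306 c 616.4 -271.2 r 15.8 box [ 616.6 -270.9] z 23.2
stack
ring px [174. 146.] n 170 c 713.4 167.3 r 23.6 box [713.3 167.1] z 80.8
dx -0.09 dy 0.13 dz 21.01 twist 0.1 | dist rows 5.0 t 19.1333 yaw 2.3621617664715178 j6 58.88751330438879
```

```bash
python3 -m inch '[{"jaw":6,"dx":0,"dy":0.05,"dz":4,"twist":0},{"jaw":6,"dx":0,"dy":0.05,"dz":8,"twist":0},{"jaw":6,"dx":0,"dy":0.05,"dz":12,"twist":0},{"jaw":6,"dx":0,"dy":0.05,"dz":16,"twist":0},{"jaw":6,"dx":0,"dy":0.05,"dz":19.5,"twist":0},{"jaw":6,"dx":0,"dy":0.05,"dz":21,"twist":0},{"jaw":6,"dx":0,"dy":0.05,"dz":21,"twist":0},{"jaw":2.6,"dx":0,"dy":0.05,"dz":21,"twist":0},{"jaw":2.6,"dx":0,"dy":0.05,"dz":21,"twist":0},{"jaw":2.6,"dx":0,"dy":0.05,"dz":21,"twist":0},{"jaw":2.6,"dx":0,"dy":0.05,"dz":21,"twist":0},{"jaw":2.6,"dx":0,"dy":0.05,"dz":21,"twist":0},{"jaw":2.6,"dx":0,"dy":0.05,"dz":21,"twist":0}]' 20
python3 -c "
from h import *
go(629.8,166.6,150,2.3)"
```

```text
time: 20.22
position: [616.5, -271.7, 21.1]
eef_rot: [180.0, -0.0, 2.3]
force: [0.6, 1.1, 1.4]
gripper_width: 32.1
finger_force: 20.0
dx 3.09 dy -43.74 dz -12.89 twist 0.0 | dist rows 11.0 t 20.2167 yaw 2.304726419045707 j6 58.82829962675747
```

```bash
python3 -m inch '[{"jaw":2.6,"dx":0,"dy":0,"dz":-4,"twist":0},{"jaw":2.6,"dx":0,"dy":0,"dz":-8,"twist":0},{"jaw":2.6,"dx":0,"dy":0,"dz":-12,"twist":0},{"jaw":2.6,"dx":3.1,"dy":-43.7,"dz":-15,"twist":0},{"jaw":2.6,"dx":3.1,"dy":-43.7,"dz":-15,"twist":0},{"jaw":2.6,"dx":3.1,"dy":-43.7,"dz":-15,"twist":0},{"jaw":2.6,"dx":3.1,"dy":-43.7,"dz":-15,"twist":0},{"jaw":2.6,"dx":3.1,"dy":-43.7,"dz":-15,"twist":0},{"jaw":2.6,"dx":3.1,"dy":-43.7,"dz":-15,"twist":0},{"jaw":2.6,"dx":3.1,"dy":-43.7,"dz":-15,"twist":0},{"jaw":2.6,"dx":3.1,"dy":-43.7,"dz":-15,"twist":0},{"jaw":2.6,"dx":3.1,"dy":-43.7,"dz":-15,"twist":0},{"jaw":2.6,"dx":3.1,"dy":-43.7,"dz":-15,"twist":0},{"jaw":2.6,"dx":3.1,"dy":-43.7,"dz":-15,"twist":0},{"jaw":2.6,"dx":3.1,"dy":-43.7,"dz":-15,"twist":0},{"jaw":2.6,"dx":3.1,"dy":-43.7,"dz":-15,"twist":0},{"jaw":2.6,"dx":3.1,"dy":-43.7,"dz":-15,"twist":0}]'
python3 - <<'E'
from h import *
p,d,M=shot('wrist','w8'); P=cloud(d,M); z=P[...,2]
t=monitor.sense()['position']; print(t)
m=(d>0)&(abs(z-(t[2]+3))<4)&(np.hypot(P[...,0]-t[0],P[...,1]-t[1])<24)
A=P[m]; print(m.sum(),A.min(0),A.max(0))
go(629.8,166.6,100,2.3)
E
```

```text
time: 21.63
position: [629.7, 165.5, 170.8]
eef_rot: [180.0, 0.0, 2.3]
force: [0.1, -0.1, 0.1]
gripper_width: 31.7
finger_force: 20.0
[629.75808061 165.01806531 170.78522666]
873 [613.15387216 147.4433637  169.81134161] [646.62402664 183.85116047 177.74429212]
dx 0.01 dy -0.16 dz 7.08 twist -0.0 | dist rows 1.7 t 21.6833 yaw 2.2516577201221075 j6 97.19199572859118
```

```bash
python3 -m inch '[{"jaw":2.6,"dx":0,"dy":-0.1,"dz":3,"twist":0},{"jaw":2.6,"dx":0,"dy":-0.1,"dz":5,"twist":0},{"jaw":2.6,"dx":0,"dy":-0.1,"dz":5.6,"twist":0},{"jaw":2.6,"dx":0,"dy":-0.1,"dz":6.1,"twist":0},{"jaw":2.6,"dx":0,"dy":-0.1,"dz":6.6,"twist":0},{"jaw":2.6,"dx":0,"dy":-0.1,"dz":7,"twist":0},{"jaw":2.6,"dx":0,"dy":-0.1,"dz":7,"twist":0}]'
```

```text
time: 22.27
position: [629.9, 166.8, 100.9]
eef_rot: [180.0, -0.0, 2.3]
force: [-0.1, -0.4, -0.1]
gripper_width: 32.1
finger_force: 20.0
```

Then go down the rest, release, and travel over the far scraper (615,-154) in the next call.

```bash
python3 -m inch '[{"jaw":2.6,"dx":0,"dy":0,"dz":1.5,"twist":0},{"jaw":2.6,"dx":0,"dy":0,"dz":3,"twist":0},{"jaw":2.6,"dx":0,"dy":0,"dz":4,"twist":0},{"jaw":2.6,"dx":0,"dy":0,"dz":4.4,"twist":0},{"jaw":2.6,"dx":0,"dy":0,"dz":4.4,"twist":0},{"jaw":5,"dx":0,"dy":0,"dz":4.4,"twist":0},{"jaw":5,"dx":0,"dy":0,"dz":4.4,"twist":0},{"jaw":5,"dx":0,"dy":0,"dz":0,"twist":0},{"jaw":5,"dx":0,"dy":0,"dz":-4,"twist":0},{"jaw":5,"dx":0,"dy":0,"dz":-8,"twist":0}]'
python3 -c "
from h import *
go(500,-155,270,2.3)"
```

```text
time: 23.1
position: [629.6, 166.9, 183.1]
eef_rot: [180.0, 0.0, 2.3]
force: [1.6, -0.1, 0.1]
gripper_width: 50.0
finger_force: 0.0
dx -14.24 dy 31.65 dz -8.69 twist -0.0 | dist rows 8.6 t 23.1 yaw 2.2908071438623354 j6 97.31033766890444
```

```bash
python3 -m inch '[{"jaw":5,"dx":-12,"dy":31.6,"dz":-8.7,"twist":0},{"jaw":5,"dx":-12,"dy":31.6,"dz":-8.7,"twist":0},{"jaw":5,"dx":-12,"dy":31.6,"dz":-8.7,"twist":0},{"jaw":5,"dx":-12,"dy":31.6,"dz":-8.7,"twist":0},{"jaw":5,"dx":-12,"dy":31.6,"dz":-8.7,"twist":0},{"jaw":5,"dx":-12,"dy":31.6,"dz":-8.7,"twist":0},{"jaw":5,"dx":-12,"dy":31.6,"dz":-8.7,"twist":0},{"jaw":5,"dx":-12,"dy":31.6,"dz":-8.7,"twist":0},{"jaw":5,"dx":-12,"dy":31.6,"dz":-8.7,"twist":0},{"jaw":5,"dx":-12,"dy":31.6,"dz":-8.7,"twist":0},{"jaw":5,"dx":-12,"dy":31.6,"dz":-8.7,"twist":0}]'
cat >> h.py <<'E'
def scr(c='wrist',name=None,zt=20):
    p,d,M=shot(c,name); P=cloud(d,M)
    for q in nets.trace(c,'scraper0'):
        if q['p']<.3: continue
        k=cv2.dilate(q['pixels'].astype(np.uint8),np.ones((5,5)))>0
        m=k&(d>0)&(abs(P[...,2]-zt)<5); A=P[m]
        (cx,cy),(w,h),a=cv2.minAreaRect(A[:,:2].astype(np.float32))
        print('scraper p%.2f px %s c %.1f %.1f size %.1f %.1f ang %.1f z %.1f n %d'%(q['p'],np.round(q['point']),cx,cy,w,h,a,np.median(A[:,2]),len(A)))
    return p,d,M,P
E
python3 - <<'E'
from h import *
print('slim'); rings('top',zt=58,tol=6)
scr(name='w9')
print(monitor.sense()['position'])
E
```

```text
time: 24.02
position: [522.5, -154.4, 268.9]
eef_rot: [180.0, -0.1, 2.2]
force: [0.3, 0.4, 0.6]
gripper_width: 50.2
finger_force: 0.0
slim
ring px [176. 179.] n 71 c 629.7 164.3 r 16.0 box [629.3 164.4] z 56.5
scraper p0.79 px [262. 121.] c 609.0 -154.3 size 99.5 43.7 ang 30.4 z 19.1 n 983
scraper p0.60 px [258. 212.] c 471.4 -156.6 size 99.6 41.7 ang 2.3 z 19.1 n 775
[ 522.68738556 -152.60044914  267.92462646]
```

View pics/w9.png

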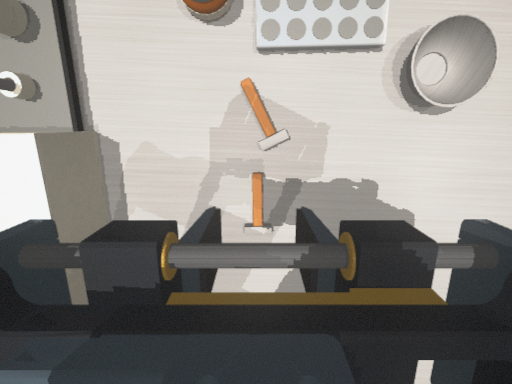

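Slim sleeve is home. The picture shows scraper A from (247,80) to its head at (273,140), and B from (258,175) to its head at (258,227). Grasping A now.

```bash
python3 -m inch '[{"jaw":5,"dx":3,"dy":0.2,"dz":3,"twist":-7},{"jaw":5,"dx":6,"dy":0.4,"dz":6,"twist":-14},{"jaw":5,"dx":8.6,"dy":0.4,"dz":8,"twist":-21},{"jaw":5,"dx":8.6,"dy":0.4,"dz":11,"twist":-28.1},{"jaw":5,"dx":8.6,"dy":0.4,"dz":12,"twist":-28.1},{"jaw":5,"dx":8.6,"dy":0.4,"dz":12,"twist":-28.1}]'
python3 - <<'E'
from h import *
scr()
go(609,-154.3,26,30.4)
E
```

```text
time: 24.67
position: [606.9, -152.5, 145.1]
eef_rot: [-179.7, 0.2, 30.2]
force: [-0.8, -0.9, -0.1]
gripper_width: 50.3
finger_force: 0.0
scraper p0.60 px [258. 201.] c 610.6 -155.6 size 99.6 43.2 ang 27.7 z 19.2 n 1663
dx 0.02 dy 0.09 dz 12.28 twist -0.2 | dist rows 2.9 t 24.7667 yaw 30.18009912932006 j6 40.20104092218153
```

```bash
cat >> h.py <<'E'
def handle_fit(c,cx,cy,ang,zt=20):
    "refine scraper pose: line through handle sides, length extent along it"
    p,d,M=shot(c); P=cloud(d,M); m=(d>0)&(abs(P[...,2]-zt)<4); Q=P[m][:,:2]-[cx,cy]
    o=np.zeros(2)
    for k in range(6):
        a=np.radians(ang); u=np.array([np.cos(a),np.sin(a)]); w=np.array([-u[1],u[0]])
        s=(Q-o)@u; l=(Q-o)@w; h=(abs(l)<13)&(s>-30)&(s<45)   # head at -u
        b=np.arange(-30,45,5); mid=[(l[h&(s>=t)&(s<t+5)].max()+l[h&(s>=t)&(s<t+5)].min())/2 if (h&(s>=t)&(s<t+5)).sum()>5 else np.nan for t in b]
        mid=np.array(mid); g=~np.isnan(mid); f=np.polyfit(b[g]+2.5,mid[g],1)
        ang+=np.degrees(np.arctan(f[0])); o=o+w*f[1]
        e=s[abs(l)<7.5]; e=e[abs(e)<58]; o=o+u*(e.max()+e.min())/2
    print('fit c %.1f %.1f ang %.2f len %.1f'%(cx+o[0],cy+o[1],ang,e.max()-e.min()))
E
python3 - <<'E'
from h import *
handle_fit('wrist',610,-155,28)
handle_fit('wrist',609,-154.3,30.4)
s=monitor.sense();print(s['position'],s['eef_rot'])
E
```

```text
fit c 610.2 -154.5 ang 29.55 len 99.0
fit c 610.3 -154.3 ang 28.95 len 99.3
[ 609.05230239 -154.15698333  149.88876412] [ 1.79896676e+02 -8.79667299e-02  3.02405524e+01]
```

```bash
python3 -m inch '[{"jaw":5,"dx":0.1,"dy":0.05,"dz":4,"twist":1},{"jaw":5,"dx":0.1,"dy":0.05,"dz":8,"twist":1},{"jaw":5,"dx":0.1,"dy":0.05,"dz":11.5,"twist":1},{"jaw":5,"dx":0.1,"dy":0.05,"dz":12.4,"twist":1},{"jaw":5,"dx":0.1,"dy":0.05,"dz":12.4,"twist":1},{"jaw":1,"dx":0.1,"dy":0.05,"dz":12.4,"twist":1},{"jaw":1,"dx":0.1,"dy":0.05,"dz":12.4,"twist":1},{"jaw":1,"dx":0.1,"dy":0.05,"dz":12.4,"twist":1},{"jaw":1,"dx":0.1,"dy":0.05,"dz":12.4,"twist":1},{"jaw":1,"dx":0.1,"dy":0.05,"dz":12.4,"twist":1},{"jaw":1,"dx":0.1,"dy":0.05,"dz":12.4,"twist":1},{"jaw":1,"dx":0.1,"dy":0.05,"dz":12.4,"twist":1}]' 25
python3 -c "
from h import *
go(679,235.5,170,2.3)"
```

```text
time: 25.87
position: [610.1, -154.1, 24.8]
eef_rot: [180.0, -0.0, 29.4]
force: [-1.8, 1.0, 9.7]
gripper_width: 16.0
finger_force: 25.0
dx 25.12 dy -30.57 dz -14.52 twist 27.1 | dist rows 10.1 t 25.8667 yaw 29.39156130318269 j6 40.99435515149726
```

```bash
python3 -m inch '[{"jaw":1,"dx":0,"dy":0,"dz":-4,"twist":0},{"jaw":1,"dx":0,"dy":0,"dz":-8,"twist":0},{"jaw":1,"dx":0,"dy":0,"dz":-12,"twist":0},{"jaw":1,"dx":27.95,"dy":-36.1,"dz":-14.5,"twist":27.1},{"jaw":1,"dx":27.95,"dy":-36.1,"dz":-14.5,"twist":27.1},{"jaw":1,"dx":27.95,"dy":-36.1,"dz":-14.5,"twist":27.1},{"jaw":1,"dx":27.95,"dy":-36.1,"dz":-14.5,"twist":27.1},{"jaw":1,"dx":27.95,"dy":-36.1,"dz":-14.5,"twist":27.1},{"jaw":1,"dx":27.95,"dy":-36.1,"dz":-14.5,"twist":27.1},{"jaw":1,"dx":27.95,"dy":-36.1,"dz":-14.5,"twist":27.1},{"jaw":1,"dx":27.95,"dy":-36.1,"dz":-14.5,"twist":27.1},{"jaw":1,"dx":27.95,"dy":-36.1,"dz":-14.5,"twist":27.1},{"jaw":1,"dx":27.95,"dy":-36.1,"dz":-14.5,"twist":27.1},{"jaw":1,"dx":27.95,"dy":-36.1,"dz":-14.5,"twist":27.1},{"jaw":1,"dx":27.95,"dy":-36.1,"dz":-14.5,"twist":27.1},{"jaw":1,"dx":27.95,"dy":-36.1,"dz":-14.5,"twist":27.1},{"jaw":1,"dx":27.95,"dy":-36.1,"dz":-14.5,"twist":27.1},{"jaw":1,"dx":27.95,"dy":-36.1,"dz":-14.5,"twist":27.1},{"jaw":1,"dx":27.95,"dy":-36.1,"dz":-14.5,"twist":27.1}]'
python3 - <<'E'
from h import *
p,d,M=shot('wrist','w10'); P=cloud(d,M); s=monitor.sense(); t=s['position']; print(t,s['eef_rot'])
np.savez('w10',P=P,p=p,d=d,K=M[0],t=M[1],R=M[2])
z=P[...,2]; ztop=t[2]-25+20
m=(d>0)&(abs(z-ztop)<4); n,l,st,ce=cv2.connectedComponentsWithStats(m.astype(np.uint8))
for i in range(1,n):
    if st[i,4]>100: A=P[l==i]; print(st[i],np.median(A,0).round(1),cv2.minAreaRect(A[:,:2].astype(np.float32)))
go(676.5,297.5,100,2.3)
E
```

```text
time: 27.45
position: [676.1, 296.3, 168.9]
eef_rot: [180.0, 0.0, 2.2]
force: [-0.4, -0.5, -0.6]
gripper_width: 15.7
finger_force: 25.0
[676.13130943 296.300654   169.00490274] [1.79985603e+02 1.46003765e-02 2.21145367e+00]
[ 230  158   57   85 2281] [699.2 295.9 163.2] ((698.0250854492188, 297.42864990234375), (54.95126724243164, 32.6712646484375), 19.815305709838867)
[244 268  30  24 601] [645.7 293.7 163.2] ((646.17822265625, 293.9613037109375), (18.21335220336914, 19.477306365966797), 3.9564225673675537)
dx 0.04 dy -0.12 dz 6.90 twist -0.1 | dist rows 1.7 t 27.5 yaw 2.2114536725583855 j6 106.8287454664303
```

View pics/w10.png

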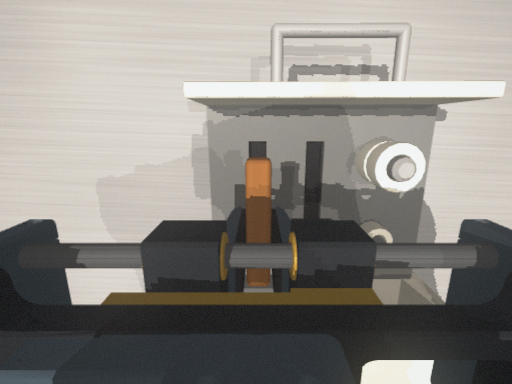

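The picture shows the held handle at columns 246–271 (tail at row 158), over the slot's tail at columns 250–266 (end at row 141). The other slot is at 306–322. I'll check the alignment numerically.

```bash
python3 - <<'E'
from h import *
f=np.load('w10.npz'); P,p=f['P'],f['p'].astype(int); M=(f['K'],f['t'],f['R']); g=p.mean(2)
a=np.radians(2.3); u=np.array([np.cos(a),np.sin(a)]); w=np.array([-u[1],u[0]]); T=np.array([676.1,296.3])
for r in (165,175,185,195,205): 
    c=np.where((P[r,230:290,2]>155)&(P[r,230:290,2]<172))[0]+230
    q=[(onplane((k,r),M,164)[:2]-T) for k in (c.min()-.5,c.max()+.5)]
    print('handle',r,c.min(),c.max(),[(v@u).round(1) for v in q],[(v@w).round(1) for v in q])
col=np.where(abs(P[150:,258,2]-163)<6)[0].min()+150; v=onplane((258,col-.5),M,164)[:2]-T; print('tail',col,(v@u).round(1))
for r,(c0,c1) in [(146,(242,275)),(152,(242,275)),(150,(298,330)),(165,(298,330)),(180,(298,330)),(200,(298,330))]:
    c=np.where(g[r,c0:c1]<85)[0]+c0
    q=[(onplane((k,r),M,34)[:2]-T) for k in (c.min()-.5,c.max()+.5)]
    print('slot',r,c.min(),c.max(),[(v@u).round(1) for v in q],[(v@w).round(1) for v in q])
for c in (256,260,312,316):
    r=np.where(g[130:170,c]<85)[0].min()+130; v=onplane((c,r-.5),M,34)[:2]-T; print('slot tail',c,r,(v@u).round(1))
E
```

```text
handle 165 246 271 [np.float64(46.6), np.float64(46.6)] [np.float64(6.3), np.float64(-9.0)]
handle 175 246 271 [np.float64(40.6), np.float64(40.6)] [np.float64(6.4), np.float64(-9.1)]
handle 185 246 271 [np.float64(34.5), np.float64(34.5)] [np.float64(6.4), np.float64(-9.2)]
handle 195 246 271 [np.float64(28.3), np.float64(28.3)] [np.float64(6.5), np.float64(-9.2)]
handle 205 246 271 [np.float64(22.0), np.float64(21.9)] [np.float64(6.6), np.float64(-9.3)]
tail 158 51.0
slot 146 249 265 [np.float64(47.6), np.float64(47.5)] [np.float64(8.8), np.float64(-9.1)]
slot 152 249 265 [np.float64(41.3), np.float64(41.2)] [np.float64(8.9), np.float64(-9.2)]
slot 150 306 322 [np.float64(43.3), np.float64(43.3)] [np.float64(-51.5), np.float64(-69.6)]
slot 165 306 321 [np.float64(27.3), np.float64(27.3)] [np.float64(-52.2), np.float64(-69.4)]
slot 180 305 321 [np.float64(10.9), np.float64(10.9)] [np.float64(-51.8), np.float64(-70.4)]
slot 200 300 329 [np.float64(-11.8), np.float64(-11.8)] [np.float64(-47.2), np.float64(-80.6)]
slot tail 256 142 52.2
slot tail 260 142 52.2
slot tail 312 142 52.1
slot tail 316 142 52.1
```

```bash
python3 -m inch '[{"jaw":1,"dx":-0.03,"dy":-0.12,"dz":4,"twist":-0.1},{"jaw":1,"dx":-0.03,"dy":-0.12,"dz":8,"twist":-0.1},{"jaw":1,"dx":-0.03,"dy":-0.12,"dz":10,"twist":-0.1},{"jaw":1,"dx":-0.03,"dy":-0.12,"dz":10.7,"twist":-0.1},{"jaw":1,"dx":-0.03,"dy":-0.12,"dz":11.1,"twist":-0.1},{"jaw":1,"dx":-0.03,"dy":-0.12,"dz":11.4,"twist":-0.1},{"jaw":1,"dx":-0.03,"dy":-0.12,"dz":11.4,"twist":-0.1}]'
```

```text
time: 28.08
position: [676.7, 298.7, 56.2]
eef_rot: [-180.0, -0.1, 2.4]
force: [0.4, -1.9, -1.5]
gripper_width: 15.7
finger_force: 25.0
```

```bash
python3 -m inch '[{"jaw":1,"dx":0,"dy":0,"dz":0.15,"twist":0},{"jaw":3,"dx":0,"dy":0,"dz":0.15,"twist":0},{"jaw":3,"dx":0,"dy":0,"dz":0.15,"twist":0},{"jaw":3,"dx":0,"dy":0,"dz":-2,"twist":0},{"jaw":0,"dx":0,"dy":0,"dz":-3.5,"twist":0},{"jaw":0,"dx":0,"dy":0,"dz":-3.5,"twist":0},{"jaw":0,"dx":0,"dy":0,"dz":-3.5,"twist":0},{"jaw":0,"dx":0,"dy":0,"dz":-3.5,"twist":0},{"jaw":0,"dx":0,"dy":0,"dz":-2,"twist":0},{"jaw":0,"dx":0,"dy":0,"dz":-1.2,"twist":0},{"jaw":0,"dx":0,"dy":0,"dz":-0.9,"twist":0},{"jaw":0,"dx":0,"dy":0,"dz":-0.7,"twist":0},{"jaw":0,"dx":0,"dy":0,"dz":-0.7,"twist":0}]' 10
```

```text
time: 29.17
position: [675.1, 298.8, 61.6]
eef_rot: [180.0, 0.1, 2.4]
force: [0.8, 0.2, 0.2]
gripper_width: 0.4
finger_force: 0.0
```

```bash
python3 -m inch '[{"jaw":0,"dx":0,"dy":0,"dz":0.1,"twist":0},{"jaw":0,"dx":0,"dy":0,"dz":0.2,"twist":0},{"jaw":0,"dx":0,"dy":0,"dz":0.2,"twist":0}]'
```

```text
time: 29.42
position: [675.5, 298.9, 61.3]
eef_rot: [-180.0, 0.0, 2.4]
force: [-9.0, -2.5, 19.7]
gripper_width: 0.0
finger_force: 10.2
```

Contact at the home height (tips 44 mm, 20 N). On to scraper B.

```bash
python3 -m inch '[{"jaw":0,"dx":0,"dy":0,"dz":-3,"twist":0},{"jaw":0,"dx":0,"dy":0,"dz":-7,"twist":0},{"jaw":0,"dx":0,"dy":0,"dz":-11,"twist":0},{"jaw":5,"dx":-22.3,"dy":44.7,"dz":-13,"twist":0},{"jaw":5,"dx":-22.3,"dy":44.7,"dz":-13,"twist":0},{"jaw":5,"dx":-22.3,"dy":44.7,"dz":-13,"twist":0},{"jaw":5,"dx":-22.3,"dy":44.7,"dz":-13,"twist":0},{"jaw":5,"dx":-22.3,"dy":44.7,"dz":-13,"twist":0},{"jaw":5,"dx":-22.3,"dy":44.7,"dz":-13,"twist":0},{"jaw":5,"dx":-22.3,"dy":44.7,"dz":-13,"twist":0},{"jaw":5,"dx":-22.3,"dy":44.7,"dz":-13,"twist":0},{"jaw":5,"dx":-22.3,"dy":44.7,"dz":-13,"twist":0},{"jaw":5,"dx":-22.3,"dy":44.7,"dz":-13,"twist":0},{"jaw":5,"dx":-22.3,"dy":44.7,"dz":-13,"twist":0},{"jaw":5,"dx":-22.3,"dy":44.7,"dz":-13,"twist":0},{"jaw":5,"dx":-22.3,"dy":44.7,"dz":-13,"twist":0},{"jaw":5,"dx":-22.3,"dy":44.7,"dz":-13,"twist":0},{"jaw":5,"dx":-22.3,"dy":44.7,"dz":-13,"twist":0},{"jaw":5,"dx":-22.3,"dy":44.7,"dz":-13,"twist":0}]'
python3 - <<'E'
from h import *
p,d,M=shot('top','t11'); P=cloud(d,M); x,y,z=P[...,0],P[...,1],P[...,2]
m=(abs(x-690)<12)&(abs(y-298)<6); print('handle top',z[m].round(1)[:20], 'head',z[(abs(x-635)<5)&(abs(y-296)<15)].round(1)[:12])
scr('top'); scr('wrist','w11')
handle_fit('wrist',471.4,-156.6,2.3)
s=monitor.sense();print(s['position'],s['eef_rot'])
E
```

```text
time: 31.0
position: [472.0, -156.2, 189.9]
eef_rot: [-180.0, -0.0, 2.5]
force: [0.8, -0.3, 0.0]
gripper_width: 49.8
finger_force: 0.0
handle top [40.6 41.8 43.1 42.3 39.6 42.7 45.6 40.3 41.4 40.6 40.4 39.1 39.4 46.7
 40.5 37.7 43.6 39.8 40.2 44.2] head [45.6 46.1 44.9 47.2 45.2 47.2 43.2 41.7 40.6 42.4 44.7 45.8]
scraper p0.58 px [130. 167.] c 717.1 288.6 size 24.0 0.0 ang -163.5 z 23.7 n 2
scraper p0.42 px [294. 254.] c 428.8 -158.2 size 13.5 40.8 ang 0.4 z 19.2 n 65
scraper p0.82 px [258. 193.] c 471.6 -155.7 size 99.6 43.2 ang 2.7 z 19.1 n 1264
scraper p0.71 px [11. 48.] c 616.6 108.8 size 82.4 3.6 ang 2.7 z 20.2 n 620
fit c 471.6 -156.0 ang 2.97 len 99.4
[ 471.7875964  -156.44960853  189.86355449] [-1.79998603e+02  6.50698692e-03  2.46143117e+00]
```

View pics/w11.png

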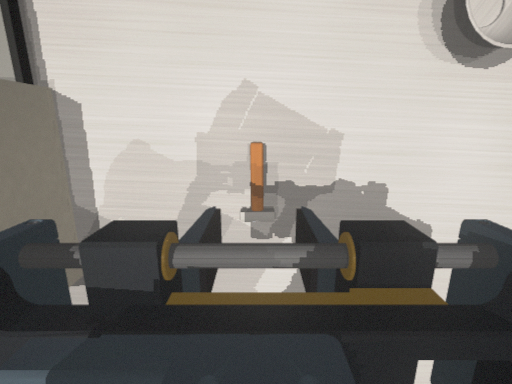

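Scraper B runs from (257,143) to its head at (257,213), between the fingers. Grasping.

```bash
python3 -m inch '[{"jaw":5,"dx":0,"dy":-0.03,"dz":4,"twist":-0.3},{"jaw":5,"dx":0,"dy":-0.03,"dz":8,"twist":-0.3},{"jaw":5,"dx":0,"dy":-0.03,"dz":12,"twist":-0.3},{"jaw":5,"dx":0,"dy":-0.03,"dz":15.5,"twist":-0.3},{"jaw":5,"dx":0,"dy":-0.03,"dz":16.4,"twist":-0.3},{"jaw":5,"dx":0,"dy":-0.03,"dz":16.4,"twist":-0.3},{"jaw":1,"dx":0,"dy":-0.03,"dz":16.4,"twist":-0.3},{"jaw":1,"dx":0,"dy":-0.03,"dz":16.4,"twist":-0.3},{"jaw":1,"dx":0,"dy":-0.03,"dz":16.4,"twist":-0.3},{"jaw":1,"dx":0,"dy":-0.03,"dz":16.4,"twist":-0.3},{"jaw":1,"dx":0,"dy":-0.03,"dz":16.4,"twist":-0.3},{"jaw":1,"dx":0,"dy":-0.03,"dz":16.4,"twist":-0.3},{"jaw":1,"dx":0,"dy":-0.03,"dz":16.4,"twist":-0.3}]' 25
python3 -c "
from h import *
go(678.5,236.8,170,2.3)"
```

```text
time: 32.38
position: [471.9, -156.9, 26.7]
eef_rot: [180.0, -0.1, 2.7]
force: [-1.6, 1.9, 13.3]
gripper_width: 15.4
finger_force: 25.0
dx 22.48 dy -38.36 dz -14.33 twist 0.4 | dist rows 11.2 t 32.3833 yaw 2.693453816640111 j6 62.030443868927456
```

```bash
python3 -m inch '[{"jaw":1,"dx":0,"dy":0,"dz":-4,"twist":0},{"jaw":1,"dx":0,"dy":0,"dz":-8,"twist":0},{"jaw":1,"dx":0,"dy":0,"dz":-12,"twist":0},{"jaw":1,"dx":22.5,"dy":-38.4,"dz":-14.5,"twist":0.4},{"jaw":1,"dx":22.5,"dy":-38.4,"dz":-14.5,"twist":0.4},{"jaw":1,"dx":22.5,"dy":-38.4,"dz":-14.5,"twist":0.4},{"jaw":1,"dx":22.5,"dy":-38.4,"dz":-14.5,"twist":0.4},{"jaw":1,"dx":22.5,"dy":-38.4,"dz":-14.5,"twist":0.4},{"jaw":1,"dx":22.5,"dy":-38.4,"dz":-14.5,"twist":0.4},{"jaw":1,"dx":22.5,"dy":-38.4,"dz":-14.5,"twist":0.4},{"jaw":1,"dx":22.5,"dy":-38.4,"dz":-14.5,"twist":0.4},{"jaw":1,"dx":22.5,"dy":-38.4,"dz":-14.5,"twist":0.4},{"jaw":1,"dx":22.5,"dy":-38.4,"dz":-14.5,"twist":0.4},{"jaw":1,"dx":22.5,"dy":-38.4,"dz":-14.5,"twist":0.4},{"jaw":1,"dx":22.5,"dy":-38.4,"dz":-14.5,"twist":0.4},{"jaw":1,"dx":22.5,"dy":-38.4,"dz":-14.5,"twist":0.4},{"jaw":1,"dx":22.5,"dy":-38.4,"dz":-14.5,"twist":0.4},{"jaw":1,"dx":22.5,"dy":-38.4,"dz":-14.5,"twist":0.4}]'
python3 - <<'E'
from h import *
p,d,M=shot('wrist','w12'); P=cloud(d,M); T=monitor.sense()['position']; print(T); g=p.astype(int).mean(2)
a=np.radians(2.3); u=np.array([np.cos(a),np.sin(a)]); w=np.array([-u[1],u[0]]); T=T[:2]
zt=np.median(P[170:200,255:262,2]); print(zt)
for r in (170,185,200): 
    c=np.where(abs(P[r,230:290,2]-zt)<6)[0]+230
    q=[(onplane((k,r),M,zt)[:2]-T) for k in (c.min()-.5,c.max()+.5)]
    print('handle',r,c.min(),c.max(),[(v@w).round(1) for v in q])
col=np.where(abs(P[140:,258,2]-zt)<6)[0].min()+140; v=onplane((258,col-.5),M,zt)[:2]-T; print('tail',col,(v@u).round(1))
for r in (144,148,152):
    c=np.where(g[r,242:275]<85)[0]+242
    if len(c): q=[(onplane((k,r),M,34)[:2]-T) for k in (c.min()-.5,c.max()+.5)]; print('slot',r,c.min(),c.max(),[(v@w).round(1) for v in q])
r=np.where(g[130:170,257]<85)[0].min()+130; v=onplane((257,r-.5),M,34)[:2]-T; print('slot tail',r,(v@u).round(1))
go(678.5,236.8,100,2.3)
E
```

```text
time: 33.88
position: [677.8, 236.2, 170.9]
eef_rot: [180.0, 0.0, 2.2]
force: [-0.3, -0.4, -0.9]
gripper_width: 15.9
finger_force: 25.0
[677.85988604 236.19943131 170.99795547]
163.39937208407204
handle 170 246 271 [np.float64(6.5), np.float64(-9.1)]
handle 185 246 271 [np.float64(6.7), np.float64(-9.2)]
handle 200 246 271 [np.float64(6.8), np.float64(-9.3)]
tail 159 50.0
slot 144 250 266 [np.float64(7.9), np.float64(-10.1)]
slot 148 250 266 [np.float64(7.9), np.float64(-10.2)]
slot 152 250 266 [np.float64(8.0), np.float64(-10.2)]
slot tail 141 53.0
dx 0.07 dy -0.06 dz 7.10 twist -0.1 | dist rows 1.7 t 33.9333 yaw 2.2282495778981075 j6 102.22435462919563
```

```bash
python3 -m inch '[{"jaw":1,"dx":0.15,"dy":0,"dz":4,"twist":0},{"jaw":1,"dx":0.15,"dy":0,"dz":6,"twist":0},{"jaw":1,"dx":0.15,"dy":0,"dz":6,"twist":0},{"jaw":1,"dx":0.15,"dy":0,"dz":6,"twist":0}]'
python3 - <<'E'
from h import *
p,d,M=shot('wrist','w13'); P=cloud(d,M); T=monitor.sense()['position']; print(T); g=p.astype(int).mean(2)
a=np.radians(2.3); u=np.array([np.cos(a),np.sin(a)]); w=np.array([-u[1],u[0]]); T=T[:2]
zt=np.median(P[170:200,255:262,2]); print(zt)
for r in (175,200): 
    c=np.where(abs(P[r,230:290,2]-zt)<6)[0]+230
    q=[(onplane((k,r),M,zt)[:2]-T) for k in (c.min()-.5,c.max()+.5)]
    print('handle',r,c.min(),c.max(),[(v@w).round(1) for v in q])
col=np.where(abs(P[130:,258,2]-zt)<6)[0].min()+130; v=onplane((258,col-.5),M,zt)[:2]-T; print('tail',col,(v@u).round(1))
for r in range(130,158,3):
    c=np.where(g[r,235:280]<85)[0]+235
    if len(c): q=[(onplane((k,r),M,34)[:2]-T) for k in (c.min()-.5,c.max()+.5)]; print('slot',r,c.min(),c.max(),[(v@w).round(1) for v in q],(q[0]@u).round(1))
E
```

```text
time: 34.27
position: [679.2, 236.5, 110.6]
eef_rot: [180.0, 0.1, 2.2]
force: [0.2, 0.9, -0.5]
gripper_width: 15.7
finger_force: 25.0
[680.15776543 236.93924483 112.08200341]
103.12282869029221
handle 175 246 271 [np.float64(6.1), np.float64(-9.6)]
handle 200 246 271 [np.float64(6.3), np.float64(-9.8)]
tail 159 49.1
slot 148 248 269 [np.float64(7.3), np.float64(-11.2)] 49.4
slot 151 248 269 [np.float64(7.4), np.float64(-11.2)] 46.8
slot 154 248 268 [np.float64(7.4), np.float64(-10.4)] 44.3
slot 157 248 269 [np.float64(7.4), np.float64(-11.3)] 41.8
```

```bash
python3 -m inch '[{"jaw":1,"dx":0,"dy":0,"dz":3,"twist":0},{"jaw":1,"dx":0,"dy":0,"dz":4.3,"twist":0},{"jaw":1,"dx":0,"dy":0,"dz":4.8,"twist":0},{"jaw":1,"dx":0,"dy":0,"dz":5.2,"twist":0},{"jaw":1,"dx":0,"dy":0,"dz":5.5,"twist":0},{"jaw":1,"dx":0,"dy":0,"dz":5.5,"twist":0}]'
```

```text
time: 34.82
position: [680.1, 237.3, 56.4]
eef_rot: [180.0, -0.0, 2.3]
force: [0.8, -2.5, -1.7]
gripper_width: 15.9
finger_force: 25.0
```

Same as before: entered freely. Release, close, press.

```bash
python3 -m inch '[{"jaw":1,"dx":0,"dy":0,"dz":0.15,"twist":0},{"jaw":3,"dx":0,"dy":0,"dz":0.15,"twist":0},{"jaw":3,"dx":0,"dy":0,"dz":0.15,"twist":0},{"jaw":3,"dx":0,"dy":0,"dz":-2,"twist":0},{"jaw":0,"dx":0,"dy":0,"dz":-3.5,"twist":0},{"jaw":0,"dx":0,"dy":0,"dz":-3.5,"twist":0},{"jaw":0,"dx":0,"dy":0,"dz":-3.5,"twist":0},{"jaw":0,"dx":0,"dy":0,"dz":-3.5,"twist":0},{"jaw":0,"dx":0,"dy":0,"dz":-2,"twist":0},{"jaw":0,"dx":0,"dy":0,"dz":-1.2,"twist":0},{"jaw":0,"dx":0,"dy":0,"dz":-0.9,"twist":0},{"jaw":0,"dx":0,"dy":0,"dz":-0.6,"twist":0},{"jaw":0,"dx":0,"dy":0,"dz":-0.5,"twist":0},{"jaw":0,"dx":0,"dy":0,"dz":-0.5,"twist":0}]' 10
```

```text
time: 35.98
position: [679.2, 237.4, 61.3]
eef_rot: [180.0, 0.1, 2.3]
force: [-6.2, -1.1, 8.6]
gripper_width: 0.4
finger_force: 4.4
```

```bash
python3 -m inch '[{"jaw":0,"dx":0,"dy":0,"dz":0.05,"twist":0},{"jaw":0,"dx":0,"dy":0,"dz":-3,"twist":0},{"jaw":0,"dx":0,"dy":0,"dz":-7,"twist":0},{"jaw":0,"dx":0,"dy":0,"dz":-11,"twist":-6},{"jaw":3,"dx":0,"dy":3,"dz":-14,"twist":-13},{"jaw":3,"dx":1,"dy":6,"dz":-17,"twist":-20},{"jaw":3,"dx":2.3,"dy":9,"dz":-20,"twist":-27},{"jaw":3,"dx":2.3,"dy":12,"dz":-22,"twist":-34},{"jaw":3,"dx":2.3,"dy":12,"dz":-22,"twist":-41},{"jaw":3,"dx":2.3,"dy":12,"dz":-22,"twist":-48},{"jaw":3,"dx":2.3,"dy":12,"dz":-22,"twist":-55},{"jaw":3,"dx":2.3,"dy":12,"dz":-22,"twist":-62},{"jaw":3,"dx":2.3,"dy":12,"dz":-22,"twist":-69},{"jaw":3,"dx":2.3,"dy":12,"dz":-22,"twist":-76},{"jaw":3,"dx":2.3,"dy":12,"dz":-22,"twist":-83},{"jaw":3,"dx":2.3,"dy":12,"dz":-22,"twist":-90},{"jaw":3,"dx":2.3,"dy":12,"dz":-22,"twist":-90},{"jaw":3,"dx":2.3,"dy":12,"dz":-22,"twist":-90}]'
python3 - <<'E'
from h import *
p,d,M=shot('wrist','w14'); P=cloud(d,M); x,y,z=P[...,0],P[...,1],P[...,2]
for i,(cx,cy) in enumerate(((676.5,297.5),(679,237))):
    for o in (-40,-20,0,20,40): 
        m=(abs(x-cx-o)<5)&(abs(y-cy)<4)&(d>0); print(i,o,np.median(z[m]).round(1),end=' ')
    print()
for cx,cy,r in ((713.4,169.5,17),(629.7,166.5,12)):
    rr=np.hypot(x-cx,y-cy); m=(abs(rr-r)<3)&(d>0); print('ring z',np.percentile(z[m],[25,50,75]).round(1))
print('insert z',np.median(z[(abs(x-720)<20)&(abs(y-265)<4)]))
m=(x>755)&(x<800)&(abs(z-106)<3)&(d>0); print('front',cv2.minAreaRect(P[m][:,:2].astype(np.float32)))
go(820.5,235,165,92.3)
E
```

```text
time: 37.48
position: [707.5, 118.5, 280.9]
eef_rot: [-180.0, -0.0, 92.1]
force: [-0.0, -0.2, 0.5]
gripper_width: 30.0
finger_force: 0.0
0 -40 43.1 0 -20 43.1 0 0 43.2 0 20 43.2 0 40 43.4 
1 -40 43.0 1 -20 43.4 1 0 43.2 1 20 43.3 1 40 43.1 
ring z [ 82.4 356.2 358.8]
ring z [ 58.4 350.5 356. ]
insert z 33.21484981170806
front ((775.1700439453125, 216.16409301757812), (12.309968948364258, 205.02703857421875), 2.3804752826690674)
dx 11.25 dy 11.70 dz 11.59 twist -0.3 | dist rows 4.8 t 37.5333 yaw 92.0244545178775 j6 2.71656883604952
```

View pics/w14.png

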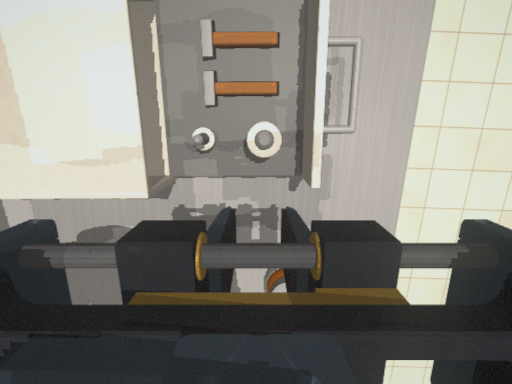

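The view shows both scrapers seated (tops 10 mm above the insert) and sleeves on both shafts at (264,139) and (203,139). Now the handle: hover first.

```bash
python3 -m inch '[{"jaw":3,"dx":3,"dy":3,"dz":2,"twist":-0.2},{"jaw":3,"dx":6,"dy":6,"dz":5,"twist":-0.2},{"jaw":3,"dx":9,"dy":9,"dz":8,"twist":-0.2},{"jaw":3,"dx":11.2,"dy":11.7,"dz":11,"twist":-0.2},{"jaw":3,"dx":11.2,"dy":11.7,"dz":11.5,"twist":-0.2},{"jaw":3,"dx":11.2,"dy":11.7,"dz":11.5,"twist":-0.2},{"jaw":3,"dx":11.2,"dy":11.7,"dz":11.5,"twist":-0.2}]'
python3 - <<'E'
from h import *
p,d,M=shot('wrist','w15'); P=cloud(d,M); x,y,z=P[...,0],P[...,1],P[...,2]
m=(d>0)&(abs(z-88)<5)&(x>800)&(x<845)&(y>245); print(m.sum(),np.percentile(x[m],[5,50,95]))
go(820.8,235,84,92.3)
E
```

```text
time: 38.12
position: [819.3, 235.8, 162.7]
eef_rot: [-179.8, 0.0, 92.4]
force: [0.1, -0.8, 0.2]
gripper_width: 30.3
finger_force: 0.0
767 [802.58594566 817.62987557 823.26707536]
dx -0.01 dy 0.10 dz 8.13 twist 0.1 | dist rows 1.9 t 38.1667 yaw 92.35885774976312 j6 9.636445073349467
```

```bash
python3 -m inch '[{"jaw":3,"dx":0,"dy":0.05,"dz":3,"twist":0},{"jaw":3,"dx":0,"dy":0.05,"dz":6,"twist":0},{"jaw":3,"dx":0,"dy":0.05,"dz":8,"twist":0},{"jaw":3,"dx":0,"dy":0.05,"dz":8,"twist":0},{"jaw":0.6,"dx":0,"dy":0.05,"dz":8,"twist":0},{"jaw":0.6,"dx":0,"dy":0.05,"dz":8,"twist":0},{"jaw":0.6,"dx":0,"dy":0.05,"dz":8,"twist":0},{"jaw":0.6,"dx":0,"dy":0.05,"dz":8,"twist":0}]' 25
```

```text
time: 38.83
position: [820.4, 235.1, 89.1]
eef_rot: [179.9, -0.0, 92.5]
force: [-11.7, -2.7, 10.0]
gripper_width: 9.2
finger_force: 25.0
```

```bash
python3 -m inch '[{"jaw":0.6,"dx":0,"dy":-0.7,"dz":0,"twist":0},{"jaw":0.6,"dx":0,"dy":-2,"dz":0,"twist":0},{"jaw":0.6,"dx":0,"dy":-3.5,"dz":0,"twist":0},{"jaw":0.6,"dx":0,"dy":-5,"dz":0,"twist":0},{"jaw":0.6,"dx":0,"dy":-6.5,"dz":0,"twist":0},{"jaw":0.6,"dx":0,"dy":-8,"dz":0,"twist":0},{"jaw":0.6,"dx":0,"dy":-9.5,"dz":0,"twist":0},{"jaw":0.6,"dx":0,"dy":-11,"dz":0,"twist":0},{"jaw":0.6,"dx":0,"dy":-12.5,"dz":0,"twist":0},{"jaw":0.6,"dx":0,"dy":-14,"dz":0,"twist":0},{"jaw":0.6,"dx":0,"dy":-15.5,"dz":0,"twist":0},{"jaw":0.6,"dx":0,"dy":-17,"dz":0,"twist":0},{"jaw":0.6,"dx":0,"dy":-18,"dz":0,"twist":0},{"jaw":0.6,"dx":0,"dy":-19,"dz":0,"twist":0},{"jaw":0.6,"dx":0,"dy":-19.5,"dz":0,"twist":0},{"jaw":0.6,"dx":0,"dy":-19.9,"dz":0,"twist":0},{"jaw":0.6,"dx":0,"dy":-20.1,"dz":0,"twist":0},{"jaw":0.6,"dx":0,"dy":-20.1,"dz":0,"twist":0}]'
```

```text
time: 40.33
position: [621.2, 226.9, 88.9]
eef_rot: [179.7, -0.1, 92.5]
force: [-2.5, 0.0, 13.3]
gripper_width: 9.3
finger_force: 25.0
```

```bash
python3 -m inch '[{"jaw":0.6,"dx":0,"dy":-0.15,"dz":0,"twist":0},{"jaw":0.6,"dx":0,"dy":-0.3,"dz":0,"twist":0},{"jaw":0.6,"dx":0,"dy":-0.3,"dz":0,"twist":0}]'
```

```text
time: 40.58
position: [620.5, 226.9, 89.0]
eef_rot: [179.5, -0.1, 92.5]
force: [9.8, 0.7, 2.8]
gripper_width: 9.5
finger_force: 25.0
```

```bash
python3 -m inch '[{"jaw":0.6,"dx":0,"dy":-0.15,"dz":0,"twist":0},{"jaw":0.6,"dx":0,"dy":-0.2,"dz":0,"twist":0},{"jaw":0.6,"dx":0,"dy":-0.2,"dz":0,"twist":0}]'
```

```text
time: 40.83
position: [620.4, 226.9, 89.1]
eef_rot: [179.3, -0.1, 92.5]
force: [21.9, 0.6, -4.7]
gripper_width: 8.8
finger_force: 25.0
```

At the stop (22 N, no motion). I'll relieve the push, release, rise and check.

```bash
python3 -m inch '[{"jaw":0.6,"dx":0,"dy":0.15,"dz":0,"twist":0},{"jaw":2.6,"dx":0,"dy":0.25,"dz":0,"twist":0},{"jaw":2.6,"dx":0,"dy":0.25,"dz":0,"twist":0},{"jaw":2.6,"dx":0,"dy":0.25,"dz":0,"twist":0},{"jaw":2.6,"dx":0,"dy":0.25,"dz":-3,"twist":0},{"jaw":2.6,"dx":0,"dy":0.25,"dz":-7,"twist":0},{"jaw":2.6,"dx":0,"dy":0.25,"dz":-11,"twist":0},{"jaw":2.6,"dx":-4,"dy":0.25,"dz":-15,"twist":0},{"jaw":2.6,"dx":-8,"dy":0.25,"dz":-19,"twist":0},{"jaw":2.6,"dx":-11,"dy":0.25,"dz":-19,"twist":0},{"jaw":2.6,"dx":-11,"dy":0.25,"dz":-19,"twist":0}]'
python3 - <<'E'
from h import *
p,d,M=shot('wrist','w16'); P=cloud(d,M); x,y,z=P[...,0],P[...,1],P[...,2]
m=(x>555)&(x<610)&(abs(z-105)<3)&(d>0); (c,s,a)=cv2.minAreaRect(P[m][:,:2].astype(np.float32)); print('front',c,s,a)
m=(x>450)&(x<600)&(abs(z-117)<3)&(d>0)&(y>110)&(y<330); print('unit edge x',np.percentile(x[m],99.5),'panel max x at y~220',x[(abs(z-105)<3)&(x<610)&(abs(y-220)<10)].max())
print(monitor.sense()['force'])
shot('top','t17')
for n in ('mould','jar','bowl'):
  for q in nets.tip_of('top',n)[:1]: print(n,q['p'],onplane(q['point'],model('top'),0).round())
E
```

```text
time: 41.75
position: [622.9, 112.6, 279.7]
eef_rot: [179.7, 0.1, 92.4]
force: [0.4, 0.0, 0.9]
gripper_width: 26.1
finger_force: 0.0
front (575.7661743164062, 202.02084350585938) (12.418622970581055, 210.97950744628906) 2.2602624893188477
unit edge x 570.6217052583273 panel max x at y~220 581.295862966668
[ 0.78646197 -2.81104936  0.63046959]
mould 0.93 [ 744. -217.    0.]
jar 0.86 [758. -77.   0.]
bowl 0.59 [ 670. -406.    0.]
```

View pics/t17.png

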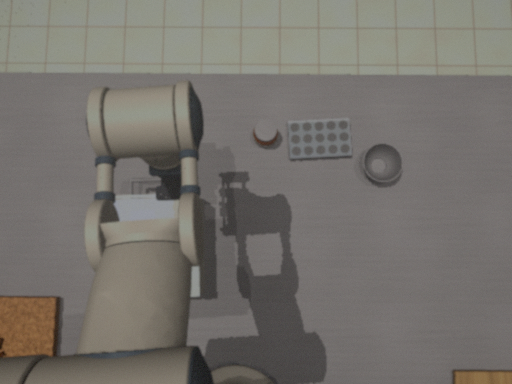

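The bench is clear, the mould, jar and bowl are in their old places, and the drawer front has moved exactly 200 mm back, so it is shut.

```bash
python3 -c "
from rig import order
print(order.sign_off())"
```

```text
the job is handed in; nothing more can be done
None
```

The job is done and handed in: all three sleeves found are on their shafts, both scrapers are pressed home, the drawer is shut, and the mould, jar and bowl were left undisturbed.

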